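# Refill the cigar-tube display from the covered stock box

### The job

Lift the empty handled tray off the top of the stock box, set it down flat, centred and square on the cork rest pad, and let go of it. Then move every cigar tube from the stock box to the dark display rack, one tube to a groove, each lying level across both rails and centred end to end. Only when all the tubes are in the rack, put the tray back on the stock box, fully nested, and leave the other things on the counter alone.

Things in the scene. Friction and masses are not known exactly. Their poses are not given: they have to be found in the camera images.
- tray: Empty plywood tray, top of the pile: 180 (x) by 246 (y) mm, rims 34 high, 0.3-0.55 kg. Origin: centre of its underside, a 156 by 214 plug 6 deep that nests within the stock box's walls (4 mm play each side); the wider plate above sits on the walls. Turned half round it fits as well. Nested, its origin is 46 above the box's origin.
- tray_handle (a point): Centre of the tray's dark handle bar, 68 mm above the tray's origin, axes as the tray's. The bar runs along x: 108 long, 16 thick (y), 20 high, on two posts at x = -48 and 48 mm; below it is free down to the tray's floor (46 mm below the underside).
- stock_box: Light wooden box, fixed, 180 (x) by 246 (y) by 52 mm high; walls 8 (x ends) and 12 thick (y sides), side walls cut down to 18 high over the middle 110 mm for fingers. Origin: centre of its underside, on the counter. At the start 3 to 5 tubes lie in its grooves along x, under the tray.
- stock_mid (a point): Grooves of the stock box: five V-grooves along x at y = -88, -44, 0, 44, 88 mm, in two 12 mm thick saw-tooth rails at x = -45 and 45 (45 deg flanks, ridges 43 high). A tube lying in one has its axis 35 above the counter. Between the rails it is open down to the 8 mm floor: 25 mm for fingers between neighbouring tubes. Point: 35 mm above the origin, same axes.
- display_rack: Dark wooden display rack with brass strips along its long edges, fixed, 180 (x) by 246 (y) mm, no high walls (side strips 18 high). Origin: centre of its underside, on the counter. Starts empty; has the same grooves as the stock box.
- rack_mid (a point): Grooves of the display rack: five V-grooves along x at y = -88, -44, 0, 44, 88 mm, in two 12 mm thick saw-tooth rails at x = -45 and 45 (45 deg flanks, ridges 43 high). A tube lying in one has its axis 35 above the counter. Between the rails it is open down to the 8 mm floor: 25 mm for fingers between neighbouring tubes. Point: 35 mm above the origin, same axes.
- rest_pad: Flat white-edged board with a cork top, fixed, 210 (x) by 270 (y) mm, its top 12 above the counter. Origin: centre of its underside, on the counter. The tray is parked here, long side along long side.
- tube0: Rigid metal cigar tube, copper-coloured with a red cap, 19 mm in diameter, 136 mm long, about 45 g; a round rod that can roll. Origin: its middle, on its axis; x runs along it, towards the cap. May be absent.
- tube1: Rigid metal cigar tube, brass-coloured with a blue cap, 19 mm in diameter, 136 mm long, about 45 g; a round rod that can roll. Origin: its middle, on its axis; x runs along it, towards the cap. May be absent.
- tube2: Rigid metal cigar tube, copper-coloured with a green cap, 19 mm in diameter, 136 mm long, about 45 g; a round rod that can roll. Origin: its middle, on its axis; x runs along it, towards the cap. May be absent.
- tube3: Rigid metal cigar tube, brass-coloured with a white cap, 19 mm in diameter, 136 mm long, about 45 g; a round rod that can roll. Origin: its middle, on its axis; x runs along it, towards the cap. May be absent.
- tube4: Rigid metal cigar tube, silver with an orange cap, 19 mm in diameter, 136 mm long, about 45 g; a round rod that can roll. Origin: its middle, on its axis; x runs along it, towards the cap. May be absent.
- cutter: Bystander, loose: small flat steel cigar cutter, 70 by 36 by 10 mm. Origin: centre of its underside. To be left alone.
- ashtray: Bystander, loose: terracotta bowl-shaped ashtray, 100 mm across, 30 mm high. Origin: centre of its underside. To be left alone.
- torch: Bystander, loose: small upright table lighter, 32 mm across, 75 mm high. Origin: centre of its underside. To be left alone.
- matchbox: Bystander, loose: yellow matchbox, 53 by 36 by 16 mm. Origin: centre of its underside. To be left alone.
- bell: Bystander, loose: brass counter bell on a dark foot, 64 mm across, 42 mm high. Origin: centre of its underside. To be left alone.

How it is judged (in metres and radians):
On the way, in this order (a step that is already met when the one before it is completed fails the run):
1. the tray is lifted off the pile and stands released, flat, centred and square on the rest pad (horizontal distance between tray and rest_pad below 0.025 m and angle between the x axis of tray and the x axis of rest_pad, either way round below 0.2 rad and angle between tray's own z axis and vertical below 0.05 rad and linear speed of tray below 0.03 m/s and contact force between the fingers and tray below 0.1 N and z of tray in the frame of rest_pad between 0.009 and 0.016 m), for 0.2 s.
2. every tube lies in a groove of the display rack (x of tube0 in the frame of display_rack between -0.02 and 0.02 m and y of tube0 in the frame of display_rack between -0.095 and 0.095 m and z of tube0 in the frame of display_rack between 0.03 and 0.039 m and angle between the x axis of each of tube0, tube1, tube2, tube3, tube4 and the x axis of display_rack, either way round below 0.1 rad and x of tube1 in the frame of display_rack between -0.02 and 0.02 m and y of tube1 in the frame of display_rack between -0.095 and 0.095 m and z of tube1 in the frame of display_rack between 0.03 and 0.039 m and x of tube2 in the frame of display_rack between -0.02 and 0.02 m and y of tube2 in the frame of display_rack between -0.095 and 0.095 m and z of tube2 in the frame of display_rack between 0.03 and 0.039 m and x of tube3 in the frame of display_rack between -0.02 and 0.02 m and y of tube3 in the frame of display_rack between -0.095 and 0.095 m and z of tube3 in the frame of display_rack between 0.03 and 0.039 m and x of tube4 in the frame of display_rack between -0.02 and 0.02 m and y of tube4 in the frame of display_rack between -0.095 and 0.095 m and z of tube4 in the frame of display_rack between 0.03 and 0.039 m), for 0.2 s.
3. the tray is nested back on the stock box (horizontal distance between tray and stock_box below 0.008 m and angle between the x axis of tray and the x axis of stock_box, either way round below 0.08 rad and angle between tray's own z axis and vertical below 0.03 rad and linear speed of tray below 0.02 m/s and z of tray in the frame of stock_box between 0.042 and 0.049 m), for 0.2 s.
At the end, for the whole second after the job is handed in: Every tube lies at rest in a groove of the display rack (within 0.1 rad of the grooves, 20 mm of the middle, axis 30-39 mm above the counter); the tray is nested at rest on the stock box (within 8 mm, 0.08 rad, origin 42-49 mm above the box's) (all of step 2 and all of step 3 and linear speed of each of tube0, tube1, tube2, tube3, tube4 below 0.02 m/s); the robot touches nothing.
It fails at once if a bystander is pushed more than 30 mm from its place (distance of any of cutter, ashtray, torch, matchbox, bell from where it was at the start of the episode above 0.03 m).
Of tube0, tube1, tube2, tube3, tube4 only 3 to 5 are there at a start; the rules pass over those that are not, and their reading is None.
At some moment in a run one of tray, tube0, tube1, tube2, tube3, tube4 may be knocked a few centimetres aside while the robot is not near it.
It also fails if it takes over 210 s, if anything falls off the work surface, if the arm or the gripper's body presses on something with over 40 N, if the wrist force passes 120 N, or if a joint passes its speed limit or range.

### The arm

A 6-joint arm with a two-finger parallel gripper is mounted at the origin on the work surface. World frame = base frame: x ahead of the robot, y to its left, z up, the work surface at z = 0. Lengths are in m, angles in degrees, forces in N, time in s.
With the tool pointing down it reaches from about 0.3 to 0.75 m from the base axis. Payload 8.5 kg.
Tool frame: the origin (TCP) lies midway between the tips of the shut fingers; the grasp point (between the pads) lies grasp_offset behind it (grasp_offset is the distance from the TCP to the grasp point, in m); z points along the fingers, y is the line along which they close (so a half turn about z gives the same grasp; the last joint's range is limited). The gripper opens to 85 mm and grips with 20 to 120 N. Pads are 22 mm wide; open, the fingers measure 114 mm over their backs; the gripper's body (76 mm by 85 mm) begins 54 mm behind the grasp point. The pads swing forward as they close: fully open they stand 13 mm farther back than shut.
Start: joints at [62.836, 21.807, 74.336, -0, 83.858, -12.336], TCP at [0.141, 0.532, 0.196] pointing down, gripper open.
Joint ranges: [-178.18, 178.18], [-50.72, 133.34], [12.68, 142.11], [-81.47, 261.47], [9.98, 163.14], [-165.26, 165.26]. Speed limits (degrees/s): [136.94, 136.94, 180, 180, 180, 180].

### API

Orientations are given as a 3x3 rotation matrix whose columns are the frame's x, y, z axes.
In Python, from rig import observe, get_image, camera_params, close_job, grasp_offset gives the robot as it stands.
- The arm moves only by the shell command python3 -m handwheel 'ROWS' [OPENING] [FORCE]. ROWS is JSON, a list of rows, each a list of 2 entries, a list of its own where there are three numbers: the shift along the tool's x, y, z as a fraction of full scale, then the turn, a rotation vector about the tool's x, y, z as a fraction of full scale. In form: [[[dx, dy, dz], [ax, ay, az]], ...]. A call has 1 to 10 rows; each row is the pose to reach, as a shift and turn from the pose commanded when the call began, along the tool's axes at that moment, turning the shorter way round; what a row does not reach only later rows make up. Full scale, the value 1, is 0.5 m for a shift and pi rad for a turn. A row lasts 1/10 s, in which the tool goes at most 50 mm and 8.59 degrees, less where a joint would pass 70% of its speed; a pose out of reach is approached as far as the arm can. A call with a number of a shift or a turn outside -1 to 1 is refused whole. A call with a gripper value outside its range is refused whole. OPENING is the opening, from 0 (shut) to 1 (fully open), set as the call begins (- or left out, the last holds). The fingers move at their own pace and stop on an object; FORCE is the grip in N (left out, the last holds). Time passes only in rows, so rows that repeat a pose let the fingers close. It gives the time, the measured TCP pose, the force, the opening and the grip force at its end, in the units of the state.
- observe(): the state, without advancing time (a new reading comes with each control period).
- get_image(name): name is "side" or "top" or "wrist"; returns (picture, depth): 480x640x3 uint8, red, green, blue; 480x640 float32, m along the optical axis (not along the pixel's ray), 0 where there is no reading.
- camera_params(name): a dict with "K" (3x3 intrinsics, pixels), "R" (3x3) and "t" (3): a world point X has camera coordinates R X + t. Camera axes: x right, y down, z forward; pixel columns grow to the right and rows downward; lengths in m; the calibration is good to about 2 mm. A picture is of the moment at which its call begins: read the wrist's pose just before it. camera_params takes no time and is no camera call; for the wrist camera it gives the pose at the moment of the call.
- close_job(): hands the job in; it is judged then, once.
The state is a dict: "time_s": time; "q": joint angles; "qvel": joint speeds; "joint_efforts": joint torques, N m; "position": TCP position; "tool_rot": TCP orientation; "ft_force": force on the tool from outside, world axes, zero at the start; "wrist_torque": the same for the moment, N m; "grip_width": finger opening in m; "gripper_force": force on a finger pad.
Only numpy, scipy, OpenCV 4.12 (cv2) and the standard library are available. Lean on these libraries where they do the work, as an engineer would, in place of code of your own. Each camera call takes 0.05 s, during which the arm holds its last target. There are 200 camera calls.

## Working session

There is one attempt and no reset: what is moved stays moved. The work goes in short steps, Python scripts to look and compute and a shell command to move; the robot and the scene stay as the last step left them, time stands still between calls to the robot, and variables do not carry over. Pictures are saved under pics/ and viewed, at most 14 in all, crops included, and the job is handed in when it is done.

```bash
ls; mkdir -p pics; cat > h.py <<'E'
import numpy as np, cv2
from rig import observe, get_image, camera_params, close_job, grasp_offset
def snap(n):
    cp=camera_params(n); im,d=get_image(n); return im,d,cp
def world(cp,d):
    K,R,t=map(np.array,(cp['K'],cp['R'],cp['t']))
    v,u=np.mgrid[:480,:640]; P=np.stack([(u-K[0,2])/K[0,0]*d,(v-K[1,2])/K[1,1]*d,d],-1)
    return (P-t)@R
def ray(cp,u,v,z):
    K,R,t=map(np.array,(cp['K'],cp['R'],cp['t']))
    c=-R.T@t; r=R.T@np.linalg.solve(K,[u,v,1.]); return c+r*(z-c[2])/r[2]
E
python3 - <<'E'
from h import *
print(grasp_offset); s=observe(); print(s)
for n in ('top','side'):
    im,d,cp=snap(n); cv2.imwrite(f'pics/{n}0.png',im[:,:,::-1]); np.savez(f'{n}0.npz',im=im,d=d,**cp); print(n,-np.array(cp['R']).T@cp['t'])
E
```

```text
pics
0.0187
{'time_s': 0.0, 'q': array([ 6.28351950e+01,  2.18394105e+01,  7.43856410e+01,  1.35318917e-03,
        8.38596122e+01, -1.23355239e+01]), 'qvel': array([-0.13430181,  0.0412062 ,  0.05474956,  0.00630239,  0.03018137,
       -0.00675942]), 'joint_efforts': array([-1.54144880e-03, -4.48451257e+01, -2.31279463e+01, -2.58845639e-04,
        4.75619177e-03, -9.93647404e-06]), 'position': array([0.14059275, 0.53135698, 0.19522141]), 'tool_rot': array([[-9.66691948e-01,  2.55941780e-01, -6.95519513e-04],
       [ 2.55942501e-01,  9.66691128e-01, -1.30394820e-03],
       [ 3.38617719e-04, -1.43852923e-03, -9.99998908e-01]]), 'ft_force': array([-0.16378503, -0.16042873,  0.01133666]), 'wrist_torque': array([-0.03965835, -0.01291135,  0.02990371]), 'gripper_force': 0.0, 'grip_width': 0.08534866026085171}
top [ 0.44987109 -0.01693996  1.02833204]
side [0.34935449 0.72455014 0.77229018]
```

View pics/top0.png

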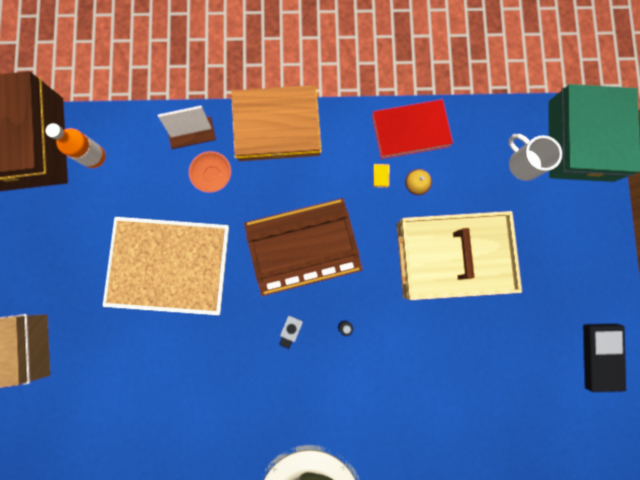

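```bash
python3 - <<'E'
from h import *
f=np.load('top0.npz'); cp={k:f[k] for k in 'KRt'}; im=f['im']; d=f['d']; W=world(cp,d); print(cp['K'][0,0],cp['R'])
hsv=cv2.cvtColor(im,cv2.COLOR_RGB2HSV)
notblue=~((hsv[...,0]>100)&(hsv[...,0]<125)&(hsv[...,1]>120))
def roi(x0,x1,y0,y1):
    m=np.zeros((480,640),bool); m[y0:y1,x0:x1]=1; return m
def rect(m,name):
    P=W[m]; r=cv2.minAreaRect(P[:,:2].astype(np.float32)); print(name,m.sum(),r,'z',np.percentile(P[:,2],[2,25,50,75,98]).round(4))
    return r
rect(notblue&roi(95,235,210,322)&(W[...,2]>.004),'pad')
rect(notblue&roi(240,365,196,298)&(W[...,2]>.006),'rack')
rect(notblue&roi(395,528,205,305)&(W[...,2]>.066),'tray')
rect(notblue&roi(395,528,205,305)&(W[...,2]>.1),'handle')
for n,r in dict(cutter=(278,303,314,350),torch=(335,357,318,338),match=(370,392,160,190),bell=(403,435,166,198),ash=(186,234,148,195)).items():
    rect(notblue&roi(*r)&(W[...,2]>.004),n)
# ray-based colour measurement
def poly(m,z,name):
    c=max(cv2.findContours(m.astype(np.uint8),0,2)[0],key=cv2.contourArea)[:,0]
    P=np.array([ray(cp,u,v,z)[:2] for u,v in c],np.float32); print(name,cv2.minAreaRect(P))
poly(notblue&roi(95,235,210,322),.012,'pad ray')
dark=(hsv[...,2]<110)&(hsv[...,1]>80)
poly((hsv[...,2]<130)&notblue&roi(440,490,222,285),.124,'handle ray')
E
```

```text
434.409415963322 [[-0.02485857 -0.9996136   0.01243801]
 [-0.99187759  0.02310985 -0.1250791 ]
 [ 0.12474333 -0.01544627 -0.99206881]]
pad 10359 ((0.5244998931884766, 0.2189871370792389), (0.48395413160324097, 0.21487805247306824), 84.5185317993164) z [0.0064 0.0103 0.0118 0.0131 0.0159]
rack 7178 ((0.5560240745544434, -0.00034365057945251465), (0.21430476009845734, 0.24609196186065674), 13.097105979919434) z [0.0062 0.0078 0.0093 0.013  0.0405]
tray 2043 ((0.5334199666976929, -0.24266086518764496), (0.18061710894107819, 0.45749911665916443), 2.190627336502075) z [0.0675 0.078  0.0804 0.1109 0.2724]
handle 557 ((0.4749731421470642, -0.2031516283750534), (0.1028716117143631, 0.3614373207092285), 23.564729690551758) z [0.1034 0.1206 0.1233 0.1249 1.0283]
cutter 422 ((0.39999693632125854, 0.025871679186820984), (0.036042988300323486, 0.1264198124408722), 65.27057647705078) z [0.006  0.0087 0.0101 0.0115 0.0144]
torch 143 ((0.4122435450553894, -0.0597454234957695), (0.11354753375053406, 0.02645169571042061), 43.662147521972656) z [0.0522 0.0544 0.056  0.074  0.0791]
match 361 ((0.6028529405593872, -0.12115944921970367), (0.0525505468249321, 0.3664681613445282), 63.8956298828125) z [0.0062 0.0144 0.0158 0.0174 0.0204]
bell 521 ((0.6049625873565674, -0.1531774401664734), (0.06166472285985947, 0.41105544567108154), 43.33916091918945) z [0.0044 0.0142 0.0233 0.0291 0.0409]
ash 1283 ((0.6338683366775513, 0.10316108167171478), (0.4309961497783661, 0.09672961384057999), 44.39094161987305) z [0.0045 0.0107 0.0165 0.0252 0.0324]
pad ray ((0.5342947244644165, 0.3222002387046814), (0.27321657538414, 0.21414224803447723), 84.32108306884766)
handle ray ((0.5343565940856934, -0.33580052852630615), (0.10361254215240479, 0.03310764580965042), 2.796090602874756)
```

View pics/side0.png

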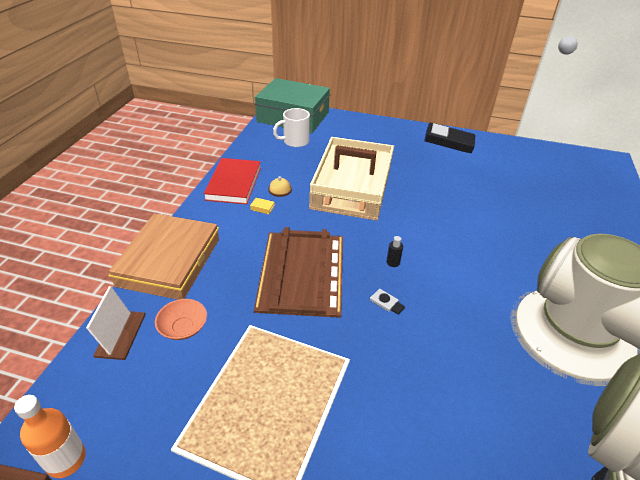

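```bash
cat > m.py <<'E'
from h import *
def rectz(W,d,box,lo,hi,extra=None):
    m=np.zeros((480,640),np.uint8); x0,x1,y0,y1=box; m[y0:y1,x0:x1]=1
    m=(m>0)&(d>.05)&(W[...,2]>lo)&(W[...,2]<hi)
    if extra is not None: m&=extra
    n,l,s,c=cv2.connectedComponentsWithStats(m.astype(np.uint8)); k=1+np.argmax(s[1:,4]); m=l==k
    P=W[m]; r=cv2.minAreaRect(P[:,:2].astype(np.float32))
    return np.round(r[0],4),np.round(r[1],4),round(r[2],2),m.sum(),P[:,2].mean().round(4)
E
python3 - <<'E'
from m import *
f=np.load('top0.npz'); cp={k:f[k] for k in 'KRt'}; im=f['im']; d=f['d']; W=world(cp,d)
print('tray',rectz(W,d,(395,528,205,305),.068,.092))
print('handle',rectz(W,d,(395,528,205,305),.105,.13))
print('rack all',rectz(W,d,(240,365,196,298),.006,.06))
print('rack hi',rectz(W,d,(240,365,196,298),.025,.06))
for n,r in dict(cutter=(278,303,314,350),torch=(335,357,318,338),match=(370,392,160,190),bell=(403,435,166,198),ash=(186,234,148,195)).items(): print(n,rectz(W,d,r,.005,.1))
c=np.hstack([cv2.resize(im[195:300,238:368],None,fx=3,fy=3),cv2.resize(im[203:308,395:530],None,fx=3,fy=3)])
cv2.imwrite('pics/crop1.png',c[:,:,::-1]); z=W[::6,::6,2]
np.set_printoptions(linewidth=200,precision=0,suppress=True)
for u in (285,300,320): print((W[200:298:4,u]*1000)[:,[0,2]].round().astype(int).tolist())
E
```

```text
tray (array([ 0.5376, -0.347 ]), array([0.1806, 0.2484]), 2.31, np.int64(1370), np.float64(0.0784))
handle (array([ 0.5374, -0.3461]), array([0.1083, 0.0185]), 0.85, np.int64(501), np.float64(0.1214))
rack all (array([0.5734, 0.0037]), array([0.1802, 0.2461]), 12.95, np.int64(7161), np.float64(0.0132))
rack hi (array([ 0.6267, -0.0296]), array([0.0124, 0.0852]), 12.74, np.int64(185), np.float64(0.0337))
cutter (array([0.3732, 0.0379]), array([0.0358, 0.0695]), 66.01, np.int64(439), np.float64(0.0101))
torch (array([ 0.3823, -0.0884]), array([0.0305, 0.0302]), 41.4, np.int64(187), np.float64(0.0566))
match (array([ 0.7397, -0.1883]), array([0.0361, 0.0536]), 86.84, np.int64(357), np.float64(0.0154))
bell (array([ 0.7248, -0.279 ]), array([0.0612, 0.0639]), 31.73, np.int64(501), np.float64(0.0222))
ash (array([0.7528, 0.2193]), array([0.097 , 0.0974]), 40.47, np.int64(1214), np.float64(0.018))
[[686, 0], [676, -1], [665, 4], [654, 10], [645, 8], [635, 6], [625, 10], [611, 37], [604, 23], [596, 11], [587, 7], [578, 7], [568, 5], [559, 7], [549, 6], [540, 9], [530, 8], [519, 28], [511, 9], [502, 6], [493, 12], [483, 5], [474, 10], [465, -1], [456, 0]]
[[685, 1], [676, -3], [664, 7], [653, 10], [644, 9], [635, 6], [621, 30], [612, 27], [605, 8], [596, 8], [586, 9], [577, 9], [567, 8], [558, 6], [548, 7], [539, 6], [528, 31], [520, 12], [511, 7], [501, 10], [492, 7], [483, 6], [473, 4], [464, 0], [455, 0]]
[[683, 2], [671, 12], [662, 11], [652, 10], [643, 10], [629, 32], [623, 11], [613, 11], [604, 9], [594, 12], [585, 9], [576, 6], [566, 6], [557, 6], [547, 5], [535, 34], [528, 7], [519, 9], [509, 11], [500, 8], [491, 7], [482, 1], [472, -2], [463, -1], [454, 1]]
```

View pics/crop1.png

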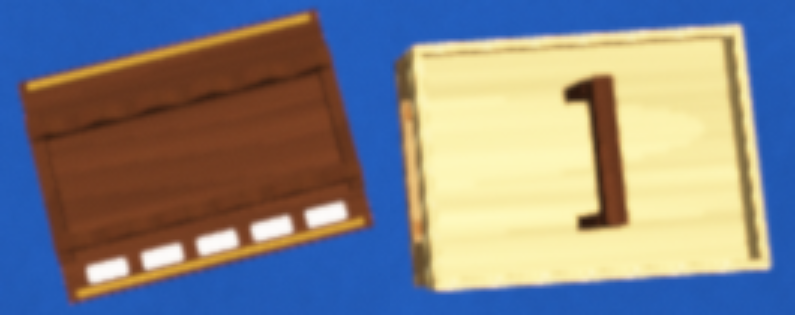

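```bash
cat > go.py <<'E'
import sys; from h import *; from scipy.spatial.transform import Rotation as R
# go.py x y z yaw : yaw of tool x axis (deg), tool down
def go(x,y,z,yaw):
    s=observe(); Rc=np.array(s['tool_rot']); p=np.array(s['position'])
    c,n=np.cos(np.radians(yaw)),np.sin(np.radians(yaw))
    Rt=np.array([[c,n,0],[n,-c,0],[0,0,-1]])
    return (Rc.T@(np.array([x,y,z])-p)/.5).round(4).tolist(),(R.from_matrix(Rc.T@Rt).as_rotvec()/np.pi).round(4).tolist()
if __name__=='__main__':
    a=list(map(float,sys.argv[1:]))
    for i in range(0,len(a),4): print(go(*a[i:i+4]))
E
python3 go.py .45 .1 .26 80  .5376 -.347 .28 2.2
```

```text
([-0.8189, -0.6759, -0.1288], [-0.0004, 0.0002, 0.4732])
([-1.2171, -1.4953, -0.1679], [-0.0002, 0.0006, 0.9054])
```

```bash
python3 -m handwheel '[[[-0.819,-0.676,-0.129],[0,0,0.473]],[[-0.819,-0.676,-0.129],[0,0,0.473]],[[-0.819,-0.676,-0.129],[0,0,0.473]],[[-0.819,-0.676,-0.129],[0,0,0.473]],[[-0.819,-0.676,-0.129],[0,0,0.473]],[[-0.819,-0.676,-0.129],[0,0,0.473]],[[-0.819,-0.676,-0.129],[0,0,0.473]],[[-0.819,-0.676,-0.129],[0,0,0.473]],[[-0.819,-0.676,-0.129],[0,0,0.473]],[[-0.819,-0.676,-0.129],[0,0,0.473]]]' 1 60; python3 go.py .5376 -.347 .28 2.2
```

```text
time_s: 1.1
position: [0.4306, 0.1263, 0.2563]
tool_rot: [[0.179, 0.984, -0.0], [0.984, -0.179, 0.0], [0.0, -0.0, -1.0]]
ft_force: [0.6, 0.6, -0.2]
grip_width: 0.0853
gripper_force: 0.0
([-0.893, 0.3803, -0.0476], [-0.0001, 0.0, 0.4304])
```

```bash
python3 -m handwheel '[[[-0.89,0.38,-0.048],[0,0,0.43]],[[-0.89,0.38,-0.048],[0,0,0.43]],[[-0.89,0.38,-0.048],[0,0,0.43]],[[-0.89,0.38,-0.048],[0,0,0.43]],[[-0.89,0.38,-0.048],[0,0,0.43]],[[-0.89,0.38,-0.048],[0,0,0.43]],[[-0.89,0.38,-0.048],[0,0,0.43]],[[-0.89,0.38,-0.048],[0,0,0.43]],[[-0.89,0.38,-0.048],[0,0,0.43]],[[-0.89,0.38,-0.048],[0,0,0.43]]]'; python3 -m handwheel '[[[0,0,0],[0,0,0]],[[0,0,0],[0,0,0]],[[0,0,0],[0,0,0]]]'; python3 go.py .5376 -.347 .28 2.2
python3 - <<'E'
from h import *
im,d,cp=snap('wrist'); cv2.imwrite('pics/w1.png',im[:,:,::-1]); np.savez('w1.npz',im=im,d=d,**cp); print(-np.array(cp['R']).T@cp['t'],cp['R'],cp['K'])
E
```

```text
time_s: 2.1
position: [0.5399, -0.3459, 0.2791]
tool_rot: [[0.999, 0.04, -0.001], [0.04, -0.999, 0.001], [-0.001, -0.001, -1.0]]
ft_force: [0.0, 0.7, 0.5]
grip_width: 0.0852
gripper_force: 0.0
time_s: 2.4
position: [0.54, -0.3419, 0.2802]
tool_rot: [[0.999, 0.047, -0.0], [0.047, -0.999, 0.0], [-0.0, -0.0, -1.0]]
ft_force: [-0.6, 0.4, -0.2]
grip_width: 0.0855
gripper_force: 0.0
([-0.0053, 0.01, 0.0005], [-0.0001, 0.0, 0.0027])
[ 0.62340127 -0.33806564  0.45861452] [[ 4.62722166e-02 -9.98928786e-01 -4.03800409e-04]
 [-9.45757812e-01 -4.39393571e-02  3.21887393e-01]
 [-3.21560325e-01 -1.45125458e-02 -9.46777874e-01]] [[343.58452878   0.         329.64498498]
 [  0.         343.58452878 238.73355636]
 [  0.           0.           1.        ]]
```

View pics/w1.png

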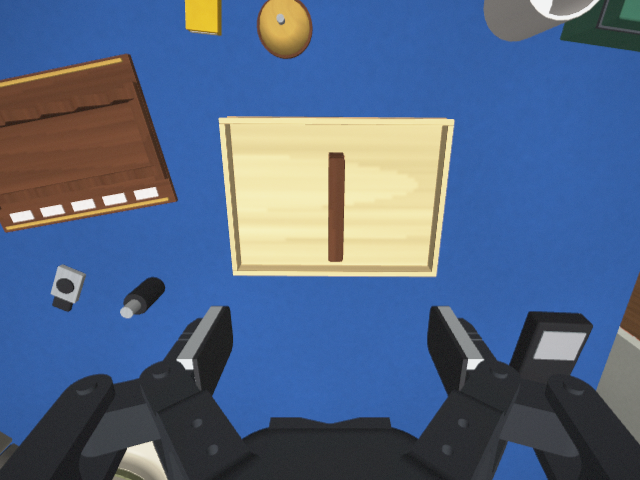

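```bash
cat >> m.py <<'E'
def load(n):
    f=np.load(n); cp={k:f[k] for k in 'KRt'}; return f['im'],f['d'],cp,world(cp,f['d'])
E
python3 - <<'E'
from m import *
im,d,cp,W=load('w1.npz')
print('tray',rectz(W,d,(200,480,100,300),.073,.092))
print('handle',rectz(W,d,(300,370,140,280),.118,.13))
m=np.zeros((480,640),bool); m[140:275,310:365]=1; m&=(cv2.cvtColor(im,cv2.COLOR_RGB2HSV)[...,2]<140)
print('rack',rectz(W,d,(0,185,40,240),.006,.06))
v,u=np.nonzero(m); P=np.array([ray(cp,a,b,.124)[:2] for a,b in zip(u,v)],np.float32); print(cv2.minAreaRect(P))
E
python3 go.py .5376 -.3465 .16 2.2 .5376 -.3465 .095 2.2
```

```text
tray (array([ 0.5377, -0.3478]), array([0.1803, 0.2466]), 2.21, np.int64(4764), np.float64(0.0794))
handle (array([ 0.5382, -0.3481]), array([0.1076, 0.0158]), 2.54, np.int64(1665), np.float64(0.1238))
rack (array([0.5743, 0.002 ]), array([0.1803, 0.247 ]), 12.82, np.int64(23543), np.float64(0.0124))
((0.5405688285827637, -0.34785225987434387), (0.11066446453332901, 0.015360753983259201), 2.2747280597686768)
([-0.0055, 0.0094, 0.2411], [0.0, -0.0001, 0.0028])
([-0.0055, 0.0094, 0.3711], [0.0, -0.0001, 0.0028])
```

```bash
python3 -m handwheel '[[[-0.004,0.012,0.08],[0,0,0.003]],[[-0.004,0.012,0.16],[0,0,0.003]],[[-0.004,0.012,0.24],[0,0,0.003]],[[-0.004,0.012,0.28],[0,0,0.003]],[[-0.004,0.012,0.32],[0,0,0.003]],[[-0.004,0.012,0.36],[0,0,0.003]],[[-0.004,0.012,0.37],[0,0,0.003]],[[-0.004,0.012,0.37],[0,0,0.003]],[[-0.004,0.012,0.37],[0,0,0.003]]]'; python3 -m handwheel '[[[0,0,0],[0,0,0]],[[0,0,0],[0,0,0]],[[0,0,0],[0,0,0]],[[0,0,0],[0,0,0]],[[0,0,0],[0,0,0]],[[0,0,0],[0,0,0]],[[0,0,0],[0,0,0]],[[0,0,0],[0,0,0]]]' 0 80
python3 go.py .538 -.348 .175 2.2 .537 -.01 .175 2.2
```

```text
time_s: 3.35
position: [0.5388, -0.349, 0.0965]
tool_rot: [[0.999, 0.037, 0.002], [0.037, -0.999, -0.001], [0.001, 0.002, -1.0]]
ft_force: [-0.1, 0.7, 0.4]
grip_width: 0.0854
gripper_force: 0.0
time_s: 4.15
position: [0.5383, -0.349, 0.0951]
tool_rot: [[0.999, 0.036, -0.0], [0.036, -0.999, 0.0], [-0.0, -0.0, -1.0]]
ft_force: [-0.2, -0.1, -0.3]
grip_width: -0.0001
gripper_force: 0.0
([-0.0006, -0.002, -0.1598], [-0.0, 0.0, -0.0006])
([0.0221, -0.6777, -0.1598], [-0.0, 0.0, -0.0006])
```

```bash
python3 - <<'E'
from h import *
print(observe())
im,d,cp=snap('wrist'); a=im
im,d,cp=snap('side'); b=cv2.resize(im[110:240,250:450],(640,416))
cv2.imwrite('pics/w2.png',np.vstack([cv2.resize(a,(427,320)),cv2.resize(b,(427,277))])[:,:,::-1])
E
```

```text
{'time_s': 4.15, 'q': array([-4.35104053e+01,  3.55158408e+01,  6.74669855e+01,  1.38009126e-03,
        7.70185737e+01,  4.43976107e+01]), 'qvel': array([-0.04319512, -0.03785318,  0.11371321,  0.03168031,  0.02765473,
       -0.06171106]), 'joint_efforts': array([-6.28866746e-04, -5.57529902e+01, -2.18397796e+01,  1.16856430e-05,
        9.18198748e-04,  8.89708275e-06]), 'position': array([ 0.53831813, -0.34900794,  0.09509777]), 'tool_rot': array([[ 9.99333708e-01,  3.64984892e-02, -1.56109954e-06],
       [ 3.64984892e-02, -9.99333708e-01,  3.38453743e-05],
       [-3.24754366e-07, -3.38798011e-05, -9.99999999e-01]]), 'ft_force': array([-0.23768251, -0.05778613, -0.34814751]), 'wrist_torque': array([-0.08300682,  0.02865215, -0.02554319]), 'gripper_force': 0.0, 'grip_width': -6.365728600928012e-05}
```

View pics/w2.png

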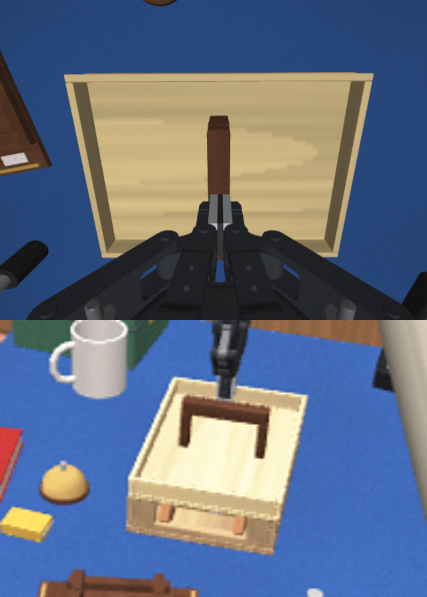

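```bash
python3 - <<'E'
from m import *
im,d,cp=snap('side'); W=world(cp,d)
np.set_printoptions(linewidth=200,suppress=True)
# crop mapping: u=250+x*200/427, v=110+(y-320)*130/277
for v in range(132,166,2):
    print(v,[(tuple((W[v,u]*1000).round().astype(int).tolist()),im[v,u].tolist()) for u in (354,357,360)])
K,R,t=cp['K'],cp['R'],cp['t']
for p in ([.5383,-.349,.0951],[.5383,-.349,.124],[.5383,-.349,.114]):
    c=R@np.array(p)+t; print((K@c/c[2])[:2])
E
```

```text
132 [((538, -305, 195), [28, 29, 30]), ((530, -299, 200), [28, 27, 30]), ((527, -328, 185), [30, 32, 32])]
134 [((539, -314, 185), [43, 47, 51]), ((531, -312, 187), [45, 46, 47]), ((526, -323, 182), [37, 37, 32])]
136 [((542, -331, 170), [29, 31, 37]), ((533, -321, 176), [32, 29, 35]), ((529, -347, 163), [93, 94, 89])]
138 [((542, -336, 161), [39, 40, 41]), ((534, -334, 164), [35, 34, 40]), ((530, -352, 155), [108, 111, 120])]
140 [((542, -335, 156), [38, 40, 44]), ((534, -335, 158), [36, 34, 38]), ((530, -359, 145), [104, 118, 150])]
142 [((542, -337, 150), [40, 43, 49]), ((534, -338, 150), [34, 34, 40]), ((547, -461, 80), [164, 146, 118])]
144 [((542, -341, 141), [46, 47, 52]), ((533, -336, 146), [34, 36, 41]), ((547, -463, 72), [169, 153, 126])]
146 [((541, -338, 137), [69, 71, 73]), ((533, -338, 139), [45, 49, 50]), ((547, -466, 64), [211, 186, 140])]
148 [((542, -348, 125), [113, 73, 58]), ((536, -356, 122), [128, 103, 91]), ((546, -464, 59), [221, 189, 142])]
150 [((540, -337, 126), [136, 88, 64]), ((534, -346, 123), [133, 82, 64]), ((526, -346, 124), [125, 78, 56])]
152 [((540, -339, 119), [81, 52, 38]), ((532, -341, 120), [84, 54, 39]), ((524, -341, 121), [91, 56, 41])]
154 [((540, -342, 112), [80, 53, 37]), ((531, -339, 115), [78, 50, 33]), ((524, -340, 116), [80, 54, 39])]
156 [((539, -339, 107), [125, 95, 69]), ((531, -337, 110), [72, 38, 25]), ((523, -338, 111), [73, 42, 30])]
158 [((551, -411, 56), [255, 252, 218]), ((543, -410, 58), [255, 253, 211]), ((534, -410, 60), [255, 248, 196])]
160 [((548, -395, 60), [254, 250, 215]), ((541, -404, 56), [253, 245, 203]), ((533, -405, 57), [251, 240, 194])]
162 [((546, -389, 57), [254, 250, 218]), ((538, -391, 58), [254, 248, 212]), ((531, -393, 58), [251, 240, 196])]
164 [((544, -378, 58), [254, 250, 217]), ((536, -380, 59), [253, 245, 204]), ((529, -385, 57), [252, 244, 200])]
[354.70403659 158.14626629]
[355.53761562 148.56039339]
[355.24629141 151.9105218 ]
```

```bash
python3 - <<'E'
from m import *
im,d,cp=snap('wrist'); W=world(cp,d)
for v in range(270,350,5):
    print(v,[(tuple((W[v,u]*1000).round().astype(int).tolist()),im[v,u].tolist()) for u in (320,330,340)])
im,d,cp,W=load('w1.npz')
for v in range(305,370,6):
    print(v,[(tuple((W[v,u]*1000).round().astype(int).tolist()),im[v,u].tolist()) for u in (205,215,440)])
E
```

```text
270 [((555, -344, 123), [88, 56, 42]), ((555, -349, 123), [79, 50, 34]), ((556, -353, 124), [82, 54, 39])]
275 [((552, -344, 124), [81, 52, 34]), ((553, -349, 124), [82, 54, 40]), ((553, -353, 125), [80, 50, 35])]
280 [((550, -344, 125), [81, 52, 35]), ((550, -349, 124), [78, 49, 35]), ((551, -353, 125), [83, 54, 39])]
285 [((548, -344, 125), [83, 55, 36]), ((548, -349, 125), [77, 47, 31]), ((548, -354, 125), [81, 51, 36])]
290 [((545, -344, 124), [82, 53, 37]), ((545, -349, 124), [80, 49, 37]), ((545, -354, 124), [78, 49, 30])]
295 [((550, -344, 140), [103, 104, 106]), ((550, -349, 139), [25, 28, 27]), ((550, -353, 139), [103, 105, 106])]
300 [((549, -344, 143), [106, 108, 109]), ((550, -349, 143), [27, 27, 32]), ((550, -353, 143), [103, 107, 108])]
305 [((550, -345, 147), [104, 106, 106]), ((550, -349, 148), [28, 25, 28]), ((550, -353, 147), [103, 106, 108])]
310 [((550, -345, 152), [106, 108, 109]), ((550, -349, 151), [26, 28, 29]), ((550, -353, 151), [104, 107, 107])]
315 [((549, -345, 155), [104, 107, 107]), ((549, -349, 153), [26, 28, 31]), ((550, -353, 156), [104, 105, 108])]

[... 1160 characters left out ...]
 348), [33, 34, 35]), ((550, -384, 344), [26, 29, 31])]
335 [((550, -297, 354), [113, 115, 116]), ((547, -299, 349), [34, 33, 35]), ((548, -384, 345), [29, 29, 32])]
341 [((550, -298, 357), [39, 40, 42]), ((544, -299, 350), [37, 36, 37]), ((545, -385, 345), [31, 33, 33])]
347 [((549, -299, 360), [33, 35, 36]), ((542, -299, 350), [31, 32, 29]), ((543, -384, 347), [30, 34, 33])]
353 [((546, -299, 359), [34, 32, 33]), ((540, -299, 351), [32, 32, 33]), ((541, -385, 347), [31, 33, 34])]
359 [((544, -299, 360), [29, 32, 31]), ((538, -299, 352), [29, 28, 29]), ((539, -385, 348), [30, 28, 28])]
365 [((543, -299, 362), [33, 32, 34]), ((536, -299, 352), [33, 34, 35]), ((536, -385, 348), [30, 32, 31])]
```

```bash
python3 -m handwheel '[[[0,0,0],[0,0,0]],[[0,0,0],[0,0,0]],[[0,0,0],[0,0,0]],[[0,0,0],[0,0,0]],[[0,0,0],[0,0,0]],[[0,0,0],[0,0,0]],[[0,-0.002,0.03],[0,0,0]],[[0,-0.002,0.06],[0,0,0]],[[0,-0.002,0.084],[0,0,0]],[[0,-0.002,0.084],[0,0,0]]]' 1; python3 -m handwheel '[[[0,0,0],[0,0,0]],[[0,0,0],[0,0,0]],[[0,0,0],[0,0,0]],[[0,0,0],[0,0,0]],[[0,0,0],[0,0,0]],[[0,0,0],[0,0,0]],[[0,0,0],[0,0,0]],[[0,0,0],[0,0,0]]]' 0 80
python3 - <<'E'
from m import *
im,d,cp=snap('wrist'); W=world(cp,d)
for v in range(270,370,6): print(v,[(tuple((W[v,u]*1000).round().astype(int).tolist())) for u in (310,330,350)])
E
```

```text
time_s: 5.35
position: [0.5376, -0.3474, 0.0514]
tool_rot: [[0.999, 0.036, -0.002], [0.036, -0.999, 0.002], [-0.002, -0.002, -1.0]]
ft_force: [-0.5, -0.1, -0.5]
grip_width: 0.0853
gripper_force: 0.0
time_s: 6.15
position: [0.5384, -0.3481, 0.0536]
tool_rot: [[0.999, 0.037, 0.001], [0.037, -0.999, -0.001], [0.001, 0.001, -1.0]]
ft_force: [-0.8, 0.8, 5.0]
grip_width: 0.0151
gripper_force: 79.0
270 [(573, -340, 123), (574, -347, 124), (574, -354, 123)]
276 [(571, -340, 123), (572, -347, 124), (571, -354, 123)]
282 [(569, -340, 124), (569, -347, 124), (570, -354, 125)]
288 [(567, -340, 124), (567, -347, 124), (567, -354, 123)]
294 [(565, -340, 125), (565, -347, 125), (564, -354, 123)]
300 [(562, -340, 124), (562, -347, 124), (562, -354, 124)]
306 [(559, -340, 124), (560, -347, 125), (559, -355, 122)]
312 [(557, -340, 123), (558, -347, 125), (557, -355, 123)]
318 [(554, -340, 123), (555, -348, 124), (555, -355, 123)]
324 [(551, -340, 122), (552, -348, 124), (552, -355, 122)]
330 [(549, -340, 123), (550, -348, 125), (550, -355, 123)]
336 [(547, -340, 123), (548, -348, 125), (548, -355, 124)]
342 [(544, -341, 123), (545, -348, 124), (546, -355, 125)]
348 [(541, -341, 123), (543, -348, 125), (544, -355, 126)]
354 [(539, -341, 123), (540, -348, 125), (541, -355, 126)]
360 [(536, -341, 123), (537, -348, 124), (539, -356, 126)]
366 [(532, -341, 122), (535, -348, 125), (537, -356, 127)]
```

```bash
python3 -m handwheel '[[[0,0,-0.02],[0,0,0]],[[0,0,-0.04],[0,0,0]],[[0,0,-0.07],[0,0,0]],[[0,0,-0.11],[0,0,0]],[[0,0,-0.15],[0,0,0]],[[0,0,-0.19],[0,0,0]],[[0,0,-0.21],[0,0,0]],[[0,0,-0.21],[0,0,0]],[[0,0,-0.21],[0,0,0]]]'; python3 go.py .536 -.01 .157 -1.7 .534 .322 .157 -5.7
```

```text
time_s: 7.1
position: [0.538, -0.3477, 0.1572]
tool_rot: [[0.999, 0.037, -0.001], [0.037, -0.999, 0.001], [-0.001, -0.001, -1.0]]
ft_force: [0.2, -0.2, -4.4]
grip_width: 0.015
gripper_force: 78.3
([0.0207, -0.6751, 0.0011], [-0.0003, 0.0003, 0.0211])
([0.041, -1.3388, 0.0018], [-0.0003, 0.0004, 0.0433])
```

```bash
python3 -m handwheel '[[[0,-0.03,0],[0,0,0]],[[0.003,-0.09,0],[0,0,0.003]],[[0.006,-0.17,0],[0,0,0.006]],[[0.008,-0.25,0],[0,0,0.008]],[[0.01,-0.33,0],[0,0,0.011]],[[0.013,-0.41,0],[0,0,0.014]],[[0.016,-0.49,0],[0,0,0.016]],[[0.018,-0.57,0],[0,0,0.018]],[[0.02,-0.64,0],[0,0,0.021]],[[0.02,-0.675,0],[0,0,0.021]]]'; python3 go.py .534 .322 .157 -5.7
```

```text
time_s: 8.1
position: [0.5346, -0.0068, 0.1574]
tool_rot: [[1.0, -0.027, -0.002], [-0.027, -1.0, 0.001], [-0.002, -0.001, -1.0]]
ft_force: [-0.0, -0.2, -3.7]
grip_width: 0.0148
gripper_force: 78.5
([-0.019, -0.6572, 0.0016], [-0.0004, 0.0006, 0.0231])
```

```bash
python3 -m handwheel '[[[0,-0.03,0],[0,0,0]],[[-0.001,-0.09,0],[0,0,0.003]],[[-0.004,-0.17,0],[0,0,0.006]],[[-0.006,-0.25,0],[0,0,0.008]],[[-0.008,-0.33,0],[0,0,0.011]],[[-0.01,-0.41,0],[0,0,0.014]],[[-0.013,-0.49,0],[0,0,0.016]],[[-0.016,-0.57,0],[0,0,0.018]],[[-0.02,-0.63,0],[0,0,0.021]],[[-0.02,-0.657,0],[0,0,0.022]]]'; python3 -m handwheel '[[[0,0,0.02],[0,0,0]],[[0,0,0.06],[0,0,0]],[[0,0,0.12],[0,0,0]],[[0,0,0.17],[0,0,0]],[[0,0,0.21],[0,0,0]],[[0,0,0.23],[0,0,0]],[[0,0,0.24],[0,0,0]],[[0,0,0.24],[0,0,0]],[[0,0,0.24],[0,0,0]]]';python3 go.py .534 .322 .020 -5.7
python3 - <<'E'
from m import *
im,d,cp=snap('wrist'); W=world(cp,d)
print(rectz(W,d,(0,640,0,400),.002,.02),rectz(W,d,(100,540,60,400),.06,.085));cv2.imwrite('pics/w3.png',im[:,:,::-1])
E
```

```text
time_s: 9.1
position: [0.5346, 0.3208, 0.1572]
tool_rot: [[0.995, -0.097, -0.001], [-0.097, -0.995, 0.0], [-0.001, 0.0, -1.0]]
ft_force: [-0.8, -0.8, -3.5]
grip_width: 0.0147
gripper_force: 78.6
time_s: 10.0
position: [0.5362, 0.3182, 0.039]
tool_rot: [[0.995, -0.099, 0.002], [-0.099, -0.995, 0.0], [0.002, -0.001, -1.0]]
ft_force: [0.1, -0.6, -2.8]
grip_width: 0.0153
gripper_force: 78.5
([-0.0052, -0.007, 0.0381], [-0.0002, -0.0005, 0.0002])
(array([0.6345, 0.3121]), array([0.2739, 0.0137]), 84.47, np.int64(11572), np.float64(0.0101)) (array([0.6226, 0.3144]), array([0.1852, 0.006 ]), 84.3, np.int64(6712), np.float64(0.0657))
```

View pics/w3.png

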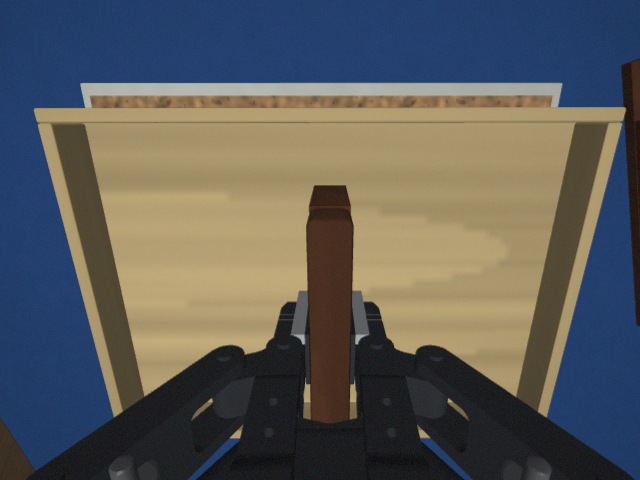

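```bash
python3 -m handwheel '[[[-0.005,-0.007,0.01],[0,0,0]],[[-0.005,-0.007,0.02],[0,0,0]],[[-0.005,-0.007,0.028],[0,0,0]],[[-0.005,-0.007,0.033],[0,0,0]],[[-0.005,-0.007,0.037],[0,0,0]],[[-0.005,-0.007,0.038],[0,0,0]],[[-0.005,-0.007,0.038],[0,0,0]],[[-0.005,-0.007,0.038],[0,0,0]]]'; python3 go.py .534 .322 .020 -5.7
```

```text
time_s: 10.85
position: [0.5334, 0.322, 0.0196]
tool_rot: [[0.995, -0.098, 0.0], [-0.098, -0.995, 0.0], [0.0, -0.0, -1.0]]
ft_force: [-3.2, -1.2, 3.8]
grip_width: 0.0149
gripper_force: 79.6
([0.0011, -0.0001, -0.0008], [-0.0, -0.0001, 0.0003])
```

Contact with the pad. Release, rise, and head back to the stock box for a look.

```bash
python3 -m handwheel '[[[0,0,0],[0,0,0]],[[0,0,0],[0,0,0]],[[0,0,0],[0,0,0]],[[0,0,0],[0,0,0]],[[0,0,0],[0,0,0]],[[0,0,0],[0,0,0]],[[0,0,0],[0,0,0]],[[0,0,0],[0,0,0]],[[0,0,0],[0,0,0]]]' 1; python3 -m handwheel '[[[0,0,-0.04],[0,0,0]],[[0,0,-0.08],[0,0,0]],[[0,0,-0.16],[0,0,0]],[[0,0,-0.24],[0,0,0]],[[0,0,-0.32],[0,0,0]],[[0,0,-0.4],[0,0,0]],[[0,0,-0.4],[0,0,0]],[[0,0,-0.4],[0,0,0]]]';python3 - <<'E'
from m import *
im,d,cp=snap('wrist'); W=world(cp,d)
print(rectz(W,d,(50,590,40,400),.038,.052),rectz(W,d,(50,590,40,400),.07,.1))
im,d,cp=snap('top'); W=world(cp,d); np.savez('top1.npz',im=im,d=d,**cp)
print('tray',rectz(W,d,(70,240,200,330),.036,.06))
print('box',rectz(W,d,(395,528,205,305),.047,.06)); print('box all',rectz(W,d,(395,528,205,305),.006,.06))
c=np.hstack([cv2.resize(im[195:310,390:535],None,fx=4,fy=4)]); cv2.imwrite('pics/box1.png',c[:,:,::-1])
E
python3 go.py .536 0 .2 0
```

```text
time_s: 11.75
position: [0.5335, 0.322, 0.0191]
tool_rot: [[0.995, -0.098, 0.0], [-0.098, -0.995, 0.0], [0.0, -0.0, -1.0]]
ft_force: [-0.0, -0.3, -0.9]
grip_width: 0.0851
gripper_force: 0.0
time_s: 12.55
position: [0.5335, 0.322, 0.2195]
tool_rot: [[0.995, -0.098, 0.001], [-0.098, -0.995, 0.0], [0.001, -0.001, -1.0]]
ft_force: [-0.7, 0.2, -0.9]
grip_width: 0.0854
gripper_force: 0.0
(array([0.5326, 0.3222]), array([0.2471, 0.1801]), 84.32, np.int64(5829), np.float64(0.0451)) (array([0.5332, 0.3223]), array([0.016, 0.108]), 84.48, np.int64(1949), np.float64(0.0897))
tray (array([0.5325, 0.3224]), array([0.2462, 0.1804]), 84.51, np.int64(946), np.float64(0.0449))
box (array([ 0.6119, -0.3446]), array([0.0355, 0.2469]), 2.47, np.int64(534), np.float64(0.0516))
box all (array([ 0.5393, -0.3477]), array([0.1802, 0.2475]), 2.31, np.int64(7984), np.float64(0.0252))
([0.0695, 0.6399, 0.0359], [0.0003, 0.0008, -0.0314])
```

View pics/box1.png

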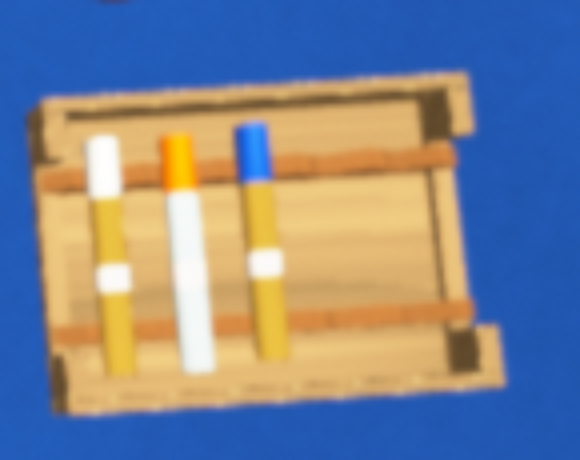

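```bash
python3 -m handwheel '[[[0.035,0.32,0.02],[0,0,-0.015]],[[0.07,0.64,0.036],[0,0,-0.03]],[[0.07,0.64,0.036],[0,0,-0.03]],[[0.07,0.64,0.036],[0,0,-0.03]],[[0.07,0.64,0.036],[0,0,-0.03]],[[0.07,0.64,0.036],[0,0,-0.03]],[[0.07,0.64,0.036],[0,0,-0.03]],[[0.07,0.64,0.036],[0,0,-0.03]]]'; python3 go.py .54 -.3 .2 2.3
```

```text
time_s: 13.45
position: [0.5363, -0.0025, 0.1995]
tool_rot: [[1.0, -0.009, -0.003], [-0.009, -1.0, 0.0], [-0.003, -0.0, -1.0]]
ft_force: [0.5, 0.6, 0.2]
grip_width: 0.0858
gripper_force: 0.0
([0.0124, 0.5949, -0.0012], [-0.0001, 0.001, -0.0155])
```

```bash
python3 -m handwheel '[[[0.012,0.595,0],[0,0,-0.015]],[[0.012,0.595,0],[0,0,-0.015]],[[0.012,0.595,0],[0,0,-0.015]],[[0.012,0.595,0],[0,0,-0.015]],[[0.012,0.595,0],[0,0,-0.015]],[[0.012,0.595,0],[0,0,-0.015]],[[0.012,0.595,0],[0,0,-0.015]],[[0.012,0.595,0],[0,0,-0.015]],[[0.012,0.595,0],[0,0,-0.015]]]'; python3 - <<'E'
from m import *
im,d,cp=snap('wrist'); W=world(cp,d); np.savez('w4.npz',im=im,d=d,**cp); cv2.imwrite('pics/w4.png',im[:,:,::-1])
print(observe()['position'])
print('box',rectz(W,d,(0,640,0,300),.048,.06)); print('box all',rectz(W,d,(0,640,0,400),.006,.06))
E
```

```text
time_s: 14.35
position: [0.5419, -0.2957, 0.2007]
tool_rot: [[0.999, 0.044, -0.001], [0.044, -0.999, 0.001], [-0.001, -0.001, -1.0]]
ft_force: [0.0, 0.0, 0.2]
grip_width: 0.0852
gripper_force: 0.0
[ 0.54191213 -0.29558394  0.20098441]
box (array([ 0.6123, -0.3457]), array([0.0347, 0.2463]), 2.25, np.int64(3383), np.float64(0.0521))
box all (array([ 0.5394, -0.3488]), array([0.1805, 0.2466]), 2.27, np.int64(42342), np.float64(0.0258))
```

View pics/w4.png

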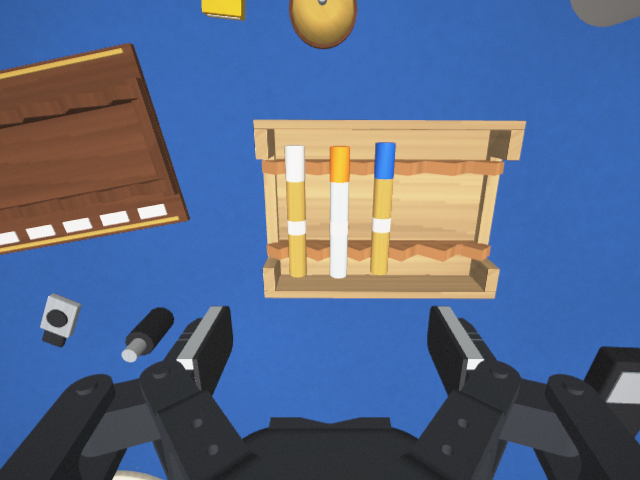

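```bash
python3 - <<'E'
from m import *
im,d,cp,W=load('w4.npz'); hsv=cv2.cvtColor(im,cv2.COLOR_RGB2HSV)
B=np.array([.5394,-.3486]); a=np.radians(2.27); Rb=np.array([[np.cos(a),-np.sin(a)],[np.sin(a),np.cos(a)]])
L=(W[...,:2]-B)@Rb
for n,yg in (('white3',.088),('orange4',.044),('blue1',0.)):
    m=(d>.05)&(abs(L[...,1]-yg)<.016)&(abs(L[...,0])<.08)&(W[...,2]>.033)&(W[...,2]<.048)&(hsv[...,2]>0)
    rail=(abs(abs(L[...,0])-.045)<.009)&(W[...,2]<.040); m&=~rail
    P=W[m]; r=cv2.minAreaRect(P[:,:2].astype(np.float32)); l=L[m]
    print(n,np.round(r[0],4),np.round(r[1],4),round(r[2],2),'local x',np.percentile(l[:,0],[.5,99.5]).round(4),'y',np.median(l[:,1]).round(4),'ztop',np.percentile(P[:,2],90).round(4), 'grasp', (B+Rb@[np.percentile(l[:,0],[.5,99.5]).mean(),np.median(l[:,1])]).round(4))
E
```

```text
white3 [ 0.5347 -0.2608] [0.1361 0.0195] 2.23 local x [-0.0682  0.0668] y 0.0871 ztop 0.0445 grasp [ 0.5353 -0.2616]
orange4 [ 0.5359 -0.3054] [0.1359 0.0186] 2.53 local x [-0.0688  0.066 ] y 0.0439 ztop 0.0446 grasp [ 0.5363 -0.3048]
blue1 [ 0.5413 -0.3486] [0.1359 0.0195] 2.15 local x [-0.0654  0.0697] y 0.001 ztop 0.0446 grasp [ 0.5415 -0.3475]
```

```bash
python3 go.py .535 -.261 .06 2.27  .535 -.261 -.025 2.27
```

```text
([-0.0106, -0.0695, 0.282], [-0.0002, 0.0001, 0.0016])
([-0.0106, -0.0694, 0.452], [-0.0002, 0.0001, 0.0016])
```

```bash
python3 -m handwheel '[[[-0.011,-0.07,0.08],[0,0,0.0015]],[[-0.011,-0.07,0.16],[0,0,0.0015]],[[-0.011,-0.07,0.24],[0,0,0.0015]],[[-0.011,-0.07,0.28],[0,0,0.0015]],[[-0.011,-0.07,0.28],[0,0,0.0015]],[[-0.011,-0.07,0.28],[0,0,0.0015]]]' 0.35 40; python3 go.py .535 -.261 -.025 2.27; python3 - <<'E'
from m import *
im,d,cp=snap('wrist'); W=world(cp,d); cv2.imwrite('pics/w5.png',im[:,:,::-1]); print(observe()['grip_width'])
E
```

```text
time_s: 15.0
position: [0.5352, -0.262, 0.0622]
tool_rot: [[0.999, 0.039, 0.001], [0.039, -0.999, -0.001], [0.001, 0.001, -1.0]]
ft_force: [-0.6, -0.5, 0.6]
grip_width: 0.0295
gripper_force: 0.0
([-0.0005, -0.0022, 0.1743], [0.0002, -0.0003, -0.0001])
0.030107182163398014
```

View pics/w5.png

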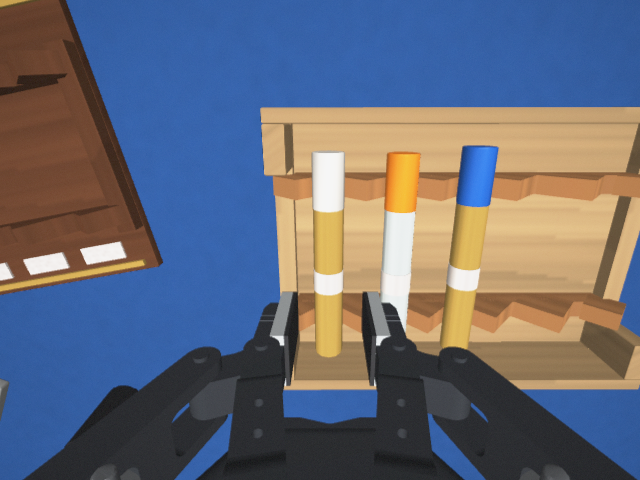

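```bash
python3 -m handwheel '[[[0,-0.002,0.05],[0,0,0]],[[0,-0.002,0.1],[0,0,0]],[[0,-0.002,0.13],[0,0,0]],[[0,-0.002,0.16],[0,0,0]],[[0,-0.002,0.172],[0,0,0]],[[0,-0.002,0.172],[0,0,0]],[[0,-0.002,0.172],[0,0,0]]]'; python3 -m handwheel '[[[0,0,0],[0,0,0]],[[0,0,0],[0,0,0]],[[0,0,0],[0,0,0]],[[0,0,0],[0,0,0]],[[0,0,0],[0,0,0]]]' 0 40;  python3 -m handwheel '[[[0,0,-0.02],[0,0,0]],[[0,0,-0.06],[0,0,0]],[[0,0,-0.12],[0,0,0]],[[0,0,-0.18],[0,0,0]],[[0,0,-0.2],[0,0,0]],[[0,0,-0.2],[0,0,0]]]'; python3 go.py .5542 .0886 .075 12.9
```

```text
time_s: 15.75
position: [0.5352, -0.2621, -0.0236]
tool_rot: [[0.999, 0.038, 0.002], [0.038, -0.999, -0.001], [0.002, 0.001, -1.0]]
ft_force: [-0.2, 0.4, 0.5]
grip_width: 0.03
gripper_force: 0.0
time_s: 16.25
position: [0.535, -0.2611, -0.0238]
tool_rot: [[0.999, 0.038, 0.001], [0.038, -0.999, 0.0], [0.001, -0.0, -1.0]]
ft_force: [-0.0, 4.6, 5.6]
grip_width: 0.0178
gripper_force: 38.9
time_s: 16.85
position: [0.535, -0.2622, 0.0767]
tool_rot: [[0.999, 0.038, 0.003], [0.038, -0.999, -0.002], [0.002, 0.002, -1.0]]
ft_force: [-0.7, -0.0, -1.0]
grip_width: 0.0176
gripper_force: 39.0
([0.065, -0.6996, 0.002], [0.0008, -0.0007, -0.0596])
```

```bash
python3 -m handwheel '[[[0.008,-0.08,0],[0,0,-0.008]],[[0.016,-0.17,0],[0,0,-0.016]],[[0.025,-0.26,0],[0,0,-0.024]],[[0.033,-0.35,0],[0,0,-0.032]],[[0.041,-0.44,0],[0,0,-0.04]],[[0.049,-0.53,0],[0,0,-0.048]],[[0.057,-0.62,0],[0,0,-0.056]],[[0.065,-0.7,0],[0,0,-0.06]],[[0.065,-0.7,0],[0,0,-0.06]],[[0.065,-0.7,0],[0,0,-0.06]]]'; python3 -m handwheel '[[[0,0,0],[0,0,0]],[[0,0,0],[0,0,0]]]';python3 go.py .5542 .0886 -.022 12.9; python3 - <<'E'
from m import *
im,d,cp=snap('wrist'); W=world(cp,d); cv2.imwrite('pics/w6.png',im[:,:,::-1]);np.savez('w6.npz',im=im,d=d,**cp)
s=observe();print(s['position'])
print('rack',rectz(W,d,(0,640,0,300),.03,.055),rectz(W,d,(0,640,0,300),.012,.022))
E
```

```text
time_s: 17.85
position: [0.5529, 0.0899, 0.0738]
tool_rot: [[0.974, 0.226, -0.002], [0.226, -0.974, -0.0], [-0.002, -0.0, -1.0]]
ft_force: [0.3, -1.2, -0.2]
grip_width: 0.0179
gripper_force: 39.2
time_s: 18.05
position: [0.5536, 0.0882, 0.0747]
tool_rot: [[0.975, 0.223, -0.001], [0.223, -0.975, -0.0], [-0.001, -0.0, -1.0]]
ft_force: [-0.1, 0.1, -0.9]
grip_width: 0.0178
gripper_force: 39.2
([0.0016, -0.0005, 0.1934], [-0.0, 0.0003, -0.0001])
[0.5536381  0.08822364 0.07482882]
rack (array([0.5785, 0.2184]), array([0.1647, 0.0817]), 35.78, np.int64(5922), np.float64(0.0428)) (array([0.5554, 0.2583]), array([0.131 , 0.1457]), 84.31, np.int64(3898), np.float64(0.0134))
```

View pics/w6.png

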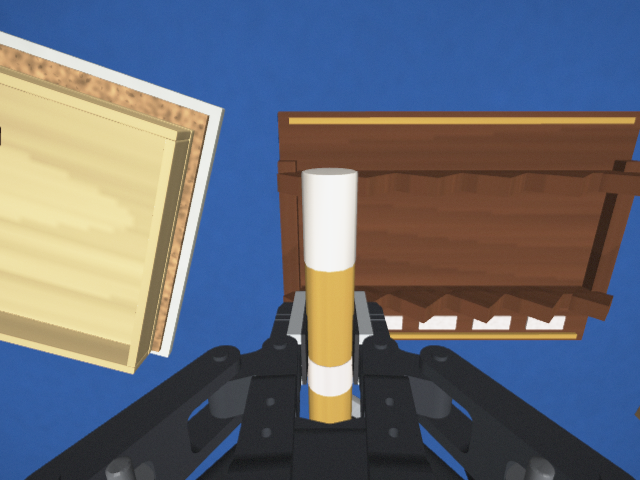

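```bash
python3 - <<'E'
from m import *
im,d,cp,W=load('w6.npz')
a=np.radians(12.9); Rb=np.array([[np.cos(a),-np.sin(a)],[np.sin(a),np.cos(a)]]); L=(W[...,:2]-[.5738,.0028])@Rb
v=abs(L[...,0])<.1; z=W[...,2]
m=(d>.05)&(z>.005)&(z<.03)&(abs(L[...,1])<.14)&v
print('x max',np.percentile(L[m][:,0],99.8),'min',np.percentile(L[m][:,0],.2),'ymax',np.percentile(L[m][:,1],[.3,99.7]))
for s in (1,-1):
  m=(d>.05)&(z>.036)&(z<.046)&(abs(L[...,0]-s*.045)<.012)&(L[...,1]<.06)&(L[...,1]>-.13)
  l=L[m]; print(s,np.percentile(l[:,0],[1,50,99]).round(4)); 
  h,e=np.histogram(l[:,1],np.arange(-.13,.07,.004)); print(list(zip(e.round(3).tolist(),h.tolist())))
E
```

```text
x max 0.08960769679894148 min -0.08902041657807205 ymax [-0.1220257   0.12224167]
1 [0.039  0.0451 0.0509]
[(-0.13, 0), (-0.126, 0), (-0.122, 0), (-0.118, 0), (-0.114, 0), (-0.11, 14), (-0.106, 153), (-0.102, 13), (-0.098, 0), (-0.094, 0), (-0.09, 0), (-0.086, 0), (-0.082, 0), (-0.078, 0), (-0.074, 30), (-0.07, 51), (-0.066, 212), (-0.062, 161), (-0.058, 10), (-0.054, 0), (-0.05, 0), (-0.046, 0), (-0.042, 0), (-0.038, 0), (-0.034, 0), (-0.03, 56), (-0.026, 71), (-0.022, 191), (-0.018, 143), (-0.014, 9), (-0.01, 0), (-0.006, 0), (-0.002, 0), (0.002, 0), (0.006, 0), (0.01, 0), (0.014, 67), (0.018, 98), (0.022, 167), (0.026, 128), (0.03, 8), (0.034, 0), (0.038, 0), (0.042, 0), (0.046, 0), (0.05, 0), (0.054, 2), (0.058, 42), (0.062, 0)]
-1 [-0.0512 -0.044  -0.0386]
[(-0.13, 0), (-0.126, 0), (-0.122, 0), (-0.118, 0), (-0.114, 4), (-0.11, 65), (-0.106, 135), (-0.102, 5), (-0.098, 0), (-0.094, 0), (-0.09, 0), (-0.086, 0), (-0.082, 0), (-0.078, 0), (-0.074, 26), (-0.07, 49), (-0.066, 162), (-0.062, 113), (-0.058, 4), (-0.054, 0), (-0.05, 0), (-0.046, 0), (-0.042, 0), (-0.038, 0), (-0.034, 0), (-0.03, 34), (-0.026, 67), (-0.022, 146), (-0.018, 103), (-0.014, 6), (-0.01, 0), (-0.006, 0), (-0.002, 0), (0.002, 0), (0.006, 0), (0.01, 0), (0.014, 56), (0.018, 81), (0.022, 133), (0.026, 92), (0.03, 3), (0.034, 0), (0.038, 0), (0.042, 0), (0.046, 0), (0.05, 0), (0.054, 0), (0.058, 0), (0.062, 0)]
```

```bash
python3 -m handwheel '[[[0.002,0,0.04],[0,0,0]],[[0.002,0,0.09],[0,0,0]],[[0.002,0,0.14],[0,0,0]],[[0.002,0,0.17],[0,0,0]],[[0.002,0,0.187],[0,0,0]],[[0.002,0,0.196],[0,0,0]],[[0.002,0,0.196],[0,0,0]],[[0.002,0,0.196],[0,0,0]]]';  python3 -m handwheel '[[[0,0,0],[0,0,0]],[[0,0,0],[0,0,0]],[[0,0,0],[0,0,0]],[[0,0,0],[0,0,0]],[[0,0,-0.05],[0,0,0]],[[0,0,-0.1],[0,0,0]],[[0,0,-0.16],[0,0,0]],[[0,0,-0.2],[0,0,0]],[[0,0,-0.2],[0,0,0]]]' 0.35; python3 go.py .536 -.305 .075 2.27
```

```text
time_s: 18.9
position: [0.5551, 0.0894, -0.0222]
tool_rot: [[0.974, 0.224, 0.001], [0.224, -0.974, -0.0], [0.001, 0.0, -1.0]]
ft_force: [0.4, -0.4, -0.5]
grip_width: 0.0178
gripper_force: 39.2
time_s: 19.8
position: [0.5561, 0.0895, 0.0798]
tool_rot: [[0.974, 0.225, 0.005], [0.225, -0.974, -0.0], [0.005, 0.002, -1.0]]
ft_force: [0.1, 0.3, 0.2]
grip_width: 0.0302
gripper_force: 0.0
([-0.2165, 0.7599, 0.0097], [0.0003, -0.0017, 0.0595])
```

```bash
python3 -m handwheel '[[[-0.025,0.09,0.009],[0,0,0.007]],[[-0.05,0.18,0.009],[0,0,0.015]],[[-0.075,0.27,0.009],[0,0,0.022]],[[-0.1,0.36,0.009],[0,0,0.029]],[[-0.126,0.45,0.009],[0,0,0.036]],[[-0.152,0.54,0.009],[0,0,0.043]],[[-0.178,0.63,0.009],[0,0,0.05]],[[-0.205,0.72,0.009],[0,0,0.057]],[[-0.2165,0.76,0.009],[0,0,0.0595]],[[-0.2165,0.76,0.009],[0,0,0.0595]]]'; python3 -m handwheel '[[[0,0,0],[0,0,0]],[[0,0,0],[0,0,0]],[[0,0,0],[0,0,0]]]'; cat > chk.py <<'E'
# tubes by colour-free height mask: list elongated blobs z .036-.047 in box / rack frames
from m import *
im,d,cp=snap('wrist'); W=world(cp,d)
for nm,C,yaw in (('box',(.5394,-.3486),2.27),('rack',(.5738,.0028),12.9)):
    a=np.radians(yaw); Rb=np.array([[np.cos(a),-np.sin(a)],[np.sin(a),np.cos(a)]]); L=(W[...,:2]-C)@Rb
    for g in (-.088,-.044,0,.044,.088):
        m=(d>.05)&(abs(L[...,1]-g)<.012)&(abs(L[...,0])<.1)&(W[...,2]>.0415)&(W[...,2]<.0475)
        l=L[m]
        if m.sum()>300:
            q=np.polyfit(l[:,0],l[:,1],1); x=np.percentile(l[:,0],[.5,99.5]); mid=x.mean(); c=np.array(C)+Rb@[mid,np.polyval(q,mid)]
            print(nm,g,m.sum(),'x',x.round(4),'mid',mid.round(4),'y',np.polyval(q,mid).round(4),'ang',np.degrees(q[0]).round(2),'world',c.round(4),'z',W[m][:,2].mean().round(4))
E
python3 chk.py;python3 go.py .536 -.305 -.024 2.27
```

```text
time_s: 20.8
position: [0.5338, -0.3073, 0.0713]
tool_rot: [[0.999, 0.036, -0.001], [0.036, -0.999, 0.001], [-0.001, -0.001, -1.0]]
ft_force: [0.0, 0.6, -0.1]
grip_width: 0.0299
gripper_force: 0.0
time_s: 21.1
position: [0.5348, -0.3035, 0.0727]
tool_rot: [[0.999, 0.042, -0.0], [0.042, -0.999, 0.0], [-0.0, -0.0, -1.0]]
ft_force: [-1.1, 0.3, -0.4]
grip_width: 0.0297
gripper_force: 0.0
box 0 3471 x [-0.0499  0.0696] mid 0.0099 y -0.0001 ang 0.56 world [ 0.5492 -0.3483] z 0.0435
box 0.044 4076 x [-0.0823  0.0656] mid -0.0084 y 0.0437 ang -0.06 world [ 0.5293 -0.3052] z 0.0435
([0.0023, 0.0026, 0.1934], [-0.0, 0.0, 0.0006])
```

```bash
python3 -m handwheel '[[[0.002,0.003,0.05],[0,0,0]],[[0.002,0.003,0.1],[0,0,0]],[[0.002,0.003,0.14],[0,0,0]],[[0.002,0.003,0.17],[0,0,0]],[[0.002,0.003,0.193],[0,0,0]],[[0.002,0.003,0.193],[0,0,0]],[[0.002,0.003,0.193],[0,0,0]]]'; python3 -m handwheel '[[[0,0,0],[0,0,0]],[[0,0,0],[0,0,0]],[[0,0,0],[0,0,0]],[[0,0,0],[0,0,0]],[[0,0,0],[0,0,0]]]' 0 40;  python3 -m handwheel '[[[0,0,-0.02],[0,0,0]],[[0,0,-0.06],[0,0,0]],[[0,0,-0.12],[0,0,0]],[[0,0,-0.18],[0,0,0]],[[0,0,-0.2],[0,0,0]],[[0,0,-0.2],[0,0,0]]]'; python3 go.py .5738 .0028 .075 12.9
```

```text
time_s: 21.85
position: [0.5359, -0.3065, -0.0234]
tool_rot: [[0.999, 0.04, 0.001], [0.04, -0.999, -0.0], [0.001, 0.001, -1.0]]
ft_force: [-0.7, 0.3, 0.5]
grip_width: 0.03
gripper_force: 0.0
time_s: 22.35
position: [0.5359, -0.3051, -0.0228]
tool_rot: [[0.999, 0.04, 0.001], [0.04, -0.999, 0.002], [0.001, -0.002, -1.0]]
ft_force: [1.4, 6.6, 3.7]
grip_width: 0.0176
gripper_force: 39.0
time_s: 22.95
position: [0.5362, -0.3071, 0.078]
tool_rot: [[0.999, 0.04, 0.003], [0.04, -0.999, -0.003], [0.003, 0.003, -1.0]]
ft_force: [-1.3, 0.2, -0.6]
grip_width: 0.0178
gripper_force: 39.1
([0.0997, -0.6164, 0.0046], [0.0009, -0.0008, -0.0591])
```

```bash
python3 -m handwheel '[[[0.013,-0.08,0],[0,0,-0.008]],[[0.026,-0.16,0],[0,0,-0.016]],[[0.039,-0.24,0],[0,0,-0.024]],[[0.052,-0.32,0],[0,0,-0.032]],[[0.065,-0.4,0],[0,0,-0.04]],[[0.078,-0.48,0],[0,0,-0.048]],[[0.09,-0.56,0],[0,0,-0.056]],[[0.1,-0.616,0.003],[0,0,-0.059]],[[0.1,-0.616,0.003],[0,0,-0.059]],[[0.1,-0.616,0.003],[0,0,-0.059]]]'; python3 -m handwheel '[[[0,0,0],[0,0,0]],[[0,0,0],[0,0,0]]]';python3 go.py .5738 .0028 -.0225 12.9; python3 chk.py
```

```text
time_s: 23.95
position: [0.5728, 0.0034, 0.0735]
tool_rot: [[0.975, 0.224, -0.002], [0.224, -0.975, 0.0], [-0.002, -0.0, -1.0]]
ft_force: [-1.1, -0.6, -0.2]
grip_width: 0.0178
gripper_force: 39.2
time_s: 24.15
position: [0.5732, 0.0021, 0.0743]
tool_rot: [[0.975, 0.221, -0.001], [0.221, -0.975, -0.0], [-0.001, -0.0, -1.0]]
ft_force: [-0.1, 0.1, -0.6]
grip_width: 0.018
gripper_force: 39.2
([0.0016, -0.0011, 0.1936], [-0.0, 0.0002, -0.0006])
rack 0.088 3870 x [-0.0659  0.0683] mid 0.0012 y 0.0872 ang -0.05 world [0.5555 0.088 ] z 0.0435
```

White tube lies centred in groove +88. Lower the orange one, then go for the blue.

```bash
python3 -m handwheel '[[[0.002,-0.001,0.04],[0,0,0]],[[0.002,-0.001,0.09],[0,0,0]],[[0.002,-0.001,0.14],[0,0,0]],[[0.002,-0.001,0.17],[0,0,0]],[[0.002,-0.001,0.185],[0,0,0]],[[0.002,-0.001,0.194],[0,0,0]],[[0.002,-0.001,0.194],[0,0,0]],[[0.002,-0.001,0.194],[0,0,0]]]';  python3 -m handwheel '[[[0,0,0],[0,0,0]],[[0,0,0],[0,0,0]],[[0,0,0],[0,0,0]],[[0,0,0],[0,0,0]],[[0,0,-0.05],[0,0,0]],[[0,0,-0.1],[0,0,0]],[[0,0,-0.16],[0,0,0]],[[0,0,-0.2],[0,0,0]],[[0,0,-0.2],[0,0,0]]]' 0.35; python3 go.py .5414 -.348 .075 2.27
```

```text
time_s: 25.0
position: [0.5746, 0.0037, -0.0217]
tool_rot: [[0.975, 0.223, 0.001], [0.223, -0.975, -0.0], [0.001, 0.0, -1.0]]
ft_force: [-0.5, 0.1, -0.8]
grip_width: 0.018
gripper_force: 39.2
time_s: 25.9
position: [0.5756, 0.0037, 0.0804]
tool_rot: [[0.975, 0.223, 0.005], [0.223, -0.975, -0.001], [0.005, 0.002, -1.0]]
ft_force: [-0.0, -0.3, -0.0]
grip_width: 0.0296
gripper_force: 0.0
([-0.2238, 0.6704, 0.0112], [0.0006, -0.0017, 0.059])
```

```bash
python3 -m handwheel '[[[-0.028,0.083,0.009],[0,0,0.007]],[[-0.056,0.167,0.009],[0,0,0.015]],[[-0.084,0.25,0.009],[0,0,0.022]],[[-0.112,0.333,0.009],[0,0,0.029]],[[-0.14,0.417,0.009],[0,0,0.036]],[[-0.168,0.5,0.009],[0,0,0.043]],[[-0.195,0.583,0.009],[0,0,0.05]],[[-0.224,0.67,0.009],[0,0,0.059]],[[-0.224,0.67,0.009],[0,0,0.059]],[[-0.224,0.67,0.009],[0,0,0.059]]]'; python3 -m handwheel '[[[0,0,0],[0,0,0]],[[0,0,0],[0,0,0]],[[0,0,0],[0,0,0]]]'; python3 chk.py;python3 go.py .5414 -.348 -.024 2.27
```

```text
time_s: 26.9
position: [0.539, -0.348, 0.0717]
tool_rot: [[0.999, 0.038, -0.001], [0.038, -0.999, 0.002], [-0.001, -0.002, -1.0]]
ft_force: [-0.1, 0.7, -0.3]
grip_width: 0.0298
gripper_force: 0.0
time_s: 27.2
position: [0.5401, -0.3466, 0.0732]
tool_rot: [[0.999, 0.041, -0.0], [0.041, -0.999, 0.0], [-0.0, -0.0, -1.0]]
ft_force: [-0.3, -0.2, 1.0]
grip_width: 0.0299
gripper_force: 0.0
box 0 4088 x [-0.0824  0.0696] mid -0.0064 y -0.0002 ang -0.03 world [ 0.533  -0.3491] z 0.0435
([0.0026, 0.0026, 0.1945], [0.0, -0.0, 0.0004])
```

```bash
python3 -m handwheel '[[[0.002,0.003,0.05],[0,0,0]],[[0.002,0.003,0.1],[0,0,0]],[[0.002,0.003,0.14],[0,0,0]],[[0.002,0.003,0.17],[0,0,0]],[[0.002,0.003,0.194],[0,0,0]],[[0.002,0.003,0.194],[0,0,0]],[[0.002,0.003,0.194],[0,0,0]]]'; python3 -m handwheel '[[[0,0,0],[0,0,0]],[[0,0,0],[0,0,0]],[[0,0,0],[0,0,0]],[[0,0,0],[0,0,0]],[[0,0,0],[0,0,0]]]' 0 40;  python3 -m handwheel '[[[0,0,-0.02],[0,0,0]],[[0,0,-0.06],[0,0,0]],[[0,0,-0.12],[0,0,0]],[[0,0,-0.18],[0,0,0]],[[0,0,-0.2],[0,0,0]],[[0,0,-0.2],[0,0,0]]]'; python3 go.py .5934 -.083 .075 12.9
```

```text
time_s: 27.95
position: [0.5411, -0.3491, -0.0233]
tool_rot: [[0.999, 0.04, 0.001], [0.04, -0.999, -0.0], [0.0, 0.001, -1.0]]
ft_force: [0.4, -0.9, -0.5]
grip_width: 0.0299
gripper_force: 0.0
time_s: 28.45
position: [0.5413, -0.3491, -0.0228]
tool_rot: [[0.999, 0.04, 0.001], [0.04, -0.999, -0.001], [0.001, 0.001, -1.0]]
ft_force: [-1.0, 3.5, 6.5]
grip_width: 0.0177
gripper_force: 39.2
time_s: 29.05
position: [0.5412, -0.3496, 0.0776]
tool_rot: [[0.999, 0.04, 0.002], [0.04, -0.999, -0.002], [0.002, 0.002, -1.0]]
ft_force: [-0.3, 0.3, -1.1]
grip_width: 0.0178
gripper_force: 39.1
([0.1253, -0.5288, 0.0043], [0.0008, -0.0006, -0.0591])
```

```bash
python3 -m handwheel '[[[0.018,-0.075,0],[0,0,-0.008]],[[0.036,-0.15,0],[0,0,-0.017]],[[0.054,-0.225,0],[0,0,-0.025]],[[0.071,-0.3,0],[0,0,-0.034]],[[0.089,-0.375,0],[0,0,-0.042]],[[0.107,-0.45,0],[0,0,-0.05]],[[0.125,-0.529,0.003],[0,0,-0.059]],[[0.125,-0.529,0.003],[0,0,-0.059]],[[0.125,-0.529,0.003],[0,0,-0.059]],[[0.125,-0.529,0.003],[0,0,-0.059]]]'; python3 -m handwheel '[[[0,0,0],[0,0,0]],[[0,0,0],[0,0,0]]]';python3 go.py .5934 -.083 -.0225 12.9; python3 chk.py
```

```text
time_s: 30.05
position: [0.5924, -0.0832, 0.0737]
tool_rot: [[0.975, 0.222, -0.001], [0.222, -0.975, 0.0], [-0.001, -0.0, -1.0]]
ft_force: [-0.2, -0.2, -0.5]
grip_width: 0.018
gripper_force: 39.2
time_s: 30.25
position: [0.5926, -0.0833, 0.0744]
tool_rot: [[0.975, 0.222, -0.0], [0.222, -0.975, 0.0], [-0.0, -0.0, -1.0]]
ft_force: [-1.1, 1.1, -1.3]
grip_width: 0.018
gripper_force: 39.2
([0.0018, -0.0002, 0.1938], [-0.0, 0.0001, -0.0005])
rack 0 3900 x [-0.0659  0.0686] mid 0.0014 y -0.0009 ang -0.02 world [0.5753 0.0022] z 0.0435
rack 0.088 3889 x [-0.0659  0.0684] mid 0.0013 y 0.0863 ang -0.07 world [0.5558 0.0872] z 0.0435
```

```bash
python3 -m handwheel '[[[0.002,0,0.04],[0,0,0]],[[0.002,0,0.09],[0,0,0]],[[0.002,0,0.14],[0,0,0]],[[0.002,0,0.17],[0,0,0]],[[0.002,0,0.185],[0,0,0]],[[0.002,0,0.194],[0,0,0]],[[0.002,0,0.194],[0,0,0]],[[0.002,0,0.194],[0,0,0]]]';  python3 -m handwheel '[[[0,0,0],[0,0,0]],[[0,0,0],[0,0,0]],[[0,0,0],[0,0,0]],[[0,0,0],[0,0,0]],[[0,0,-0.05],[0,0,0]],[[0,0,-0.1],[0,0,0]],[[0,0,-0.19],[0,0,0]],[[0,0,-0.28],[0,0,0]],[[0,0,-0.36],[0,0,0]],[[0,0,-0.36],[0,0,0]]]' 0.35; python3 go.py .534 .322 .16 -5.7; python3 chk.py; python3 - <<'E'
from m import *
im,d,cp=snap('top'); W=world(cp,d); print('tray',rectz(W,d,(70,240,200,330),.036,.06),rectz(W,d,(70,240,200,330),.07,.1))
E
```

```text
time_s: 31.1
position: [0.5942, -0.0822, -0.0217]
tool_rot: [[0.975, 0.223, 0.001], [0.223, -0.975, -0.0], [0.001, 0.001, -1.0]]
ft_force: [-0.0, 0.1, -0.9]
grip_width: 0.0177
gripper_force: 39.2
time_s: 32.1
position: [0.596, -0.0827, 0.1636]
tool_rot: [[0.975, 0.223, 0.01], [0.223, -0.975, -0.004], [0.009, 0.006, -1.0]]
ft_force: [-0.1, 0.4, -0.2]
grip_width: 0.0301
gripper_force: 0.0
([0.0598, -0.8167, 0.003], [0.0014, -0.0032, 0.1034])
rack -0.088 2069 x [-0.0659  0.0687] mid 0.0014 y -0.088 ang 0.02 world [ 0.5948 -0.0827] z 0.0434
rack 0 2109 x [-0.0663  0.0688] mid 0.0012 y -0.0006 ang 0.02 world [0.5751 0.0025] z 0.0435
rack 0.088 2101 x [-0.066   0.0689] mid 0.0014 y 0.0869 ang -0.09 world [0.5558 0.0878] z 0.0434
tray (array([0.5325, 0.3235]), array([0.2481, 0.1802]), 84.44, np.int64(1250), np.float64(0.0448)) (array([0.532 , 0.3222]), array([0.0185, 0.1067]), 85.38, np.int64(485), np.float64(0.0873))
```

All three tubes are in the rack and the tray is undisturbed. Go back for the tray.

```bash
python3 -m handwheel '[[[0.006,-0.09,0],[0,0,0.011]],[[0.013,-0.18,0],[0,0,0.023]],[[0.02,-0.27,0],[0,0,0.034]],[[0.026,-0.36,0],[0,0,0.046]],[[0.033,-0.45,0],[0,0,0.057]],[[0.04,-0.54,0],[0,0,0.069]],[[0.046,-0.63,0],[0,0,0.08]],[[0.053,-0.72,0],[0,0,0.092]],[[0.06,-0.81,0],[0,0,0.103]],[[0.06,-0.817,0],[0,0,0.103]]]' 0.7 80; python3 -m handwheel '[[[0,0,0],[0,0,0]],[[0,0,0],[0,0,0]],[[0,0,0],[0,0,0]]]'; python3 go.py .5333 .3222 .019 -5.7;python3 - <<'E'
from m import *
im,d,cp=snap('wrist'); W=world(cp,d)
print(rectz(W,d,(50,590,40,400),.038,.052),rectz(W,d,(250,390,40,400),.08,.1))
E
```

```text
time_s: 33.2
position: [0.5296, 0.327, 0.1554]
tool_rot: [[0.996, -0.094, -0.003], [-0.094, -0.996, -0.0], [-0.003, 0.001, -1.0]]
ft_force: [-0.2, -1.4, 0.4]
grip_width: 0.0599
gripper_force: 0.0
time_s: 33.5
position: [0.5322, 0.3215, 0.1572]
tool_rot: [[0.995, -0.1, -0.001], [-0.1, -0.995, -0.0], [-0.001, 0.001, -1.0]]
ft_force: [0.9, -0.2, -0.2]
grip_width: 0.0599
gripper_force: 0.0
([0.0023, -0.0018, 0.2764], [0.0002, 0.0002, -0.0002])
(array([0.533 , 0.3225]), array([0.2464, 0.1803]), 84.28, np.int64(6813), np.float64(0.0452)) (array([0.5337, 0.3222]), array([0.016 , 0.1068]), 84.5, np.int64(2846), np.float64(0.0898))
```

```bash
python3 -m handwheel '[[[0.002,-0.002,0.07],[0,0,0]],[[0.002,-0.002,0.14],[0,0,0]],[[0.002,-0.002,0.2],[0,0,0]],[[0.002,-0.002,0.25],[0,0,0]],[[0.002,-0.002,0.275],[0,0,0]],[[0.002,-0.002,0.275],[0,0,0]],[[0.002,-0.002,0.275],[0,0,0]]]'; python3 -m handwheel '[[[0,0,0],[0,0,0]],[[0,0,0],[0,0,0]],[[0,0,0],[0,0,0]],[[0,0,0],[0,0,0]],[[0,0,0],[0,0,0]],[[0,0,0],[0,0,0]],[[0,0,0],[0,0,0]],[[0,0,0],[0,0,0]]]' 0 80; python3 -m handwheel '[[[0,0,-0.02],[0,0,0]],[[0,0,-0.04],[0,0,0]],[[0,0,-0.08],[0,0,0]],[[0,0,-0.13],[0,0,0]],[[0,0,-0.18],[0,0,0]],[[0,0,-0.23],[0,0,0]],[[0,0,-0.27],[0,0,0]],[[0,0,-0.27],[0,0,0]],[[0,0,-0.27],[0,0,0]]]'; python3 go.py .536 -.01 .157 -1.7
```

```text
time_s: 34.25
position: [0.5337, 0.3236, 0.0212]
tool_rot: [[0.995, -0.099, 0.002], [-0.099, -0.995, 0.001], [0.002, -0.001, -1.0]]
ft_force: [0.2, 0.5, 0.6]
grip_width: 0.0594
gripper_force: 0.0
time_s: 35.05
position: [0.5334, 0.3237, 0.0211]
tool_rot: [[0.995, -0.098, 0.001], [-0.098, -0.995, 0.0], [0.001, -0.0, -1.0]]
ft_force: [-1.1, -1.5, 5.8]
grip_width: 0.015
gripper_force: 79.2
time_s: 35.95
position: [0.5326, 0.3236, 0.1546]
tool_rot: [[0.995, -0.098, -0.001], [-0.098, -0.995, -0.0], [-0.001, 0.0, -1.0]]
ft_force: [-0.9, -0.8, -4.8]
grip_width: 0.0151
gripper_force: 78.4
([0.0725, 0.6634, -0.0046], [0.0001, 0.0002, -0.0219])
```

```bash
python3 -m handwheel '[[[0.003,0.03,0],[0,0,0]],[[0.01,0.09,0],[0,0,-0.003]],[[0.019,0.17,0],[0,0,-0.006]],[[0.027,0.25,0],[0,0,-0.008]],[[0.036,0.33,0],[0,0,-0.011]],[[0.045,0.41,0],[0,0,-0.014]],[[0.053,0.49,0],[0,0,-0.016]],[[0.062,0.57,0],[0,0,-0.018]],[[0.07,0.64,0],[0,0,-0.022]],[[0.0725,0.663,0],[0,0,-0.022]]]'; python3 go.py .5394 -.3486 .157 2.27
```

```text
time_s: 36.95
position: [0.5355, -0.0133, 0.154]
tool_rot: [[0.999, -0.033, -0.002], [-0.033, -0.999, -0.0], [-0.002, 0.001, -1.0]]
ft_force: [-0.7, 0.3, -4.6]
grip_width: 0.0151
gripper_force: 78.6
([0.0297, 0.67, -0.0058], [0.0001, 0.0007, -0.023])
```

```bash
python3 -m handwheel '[[[0.001,0.03,0],[0,0,0]],[[0.004,0.09,0],[0,0,-0.003]],[[0.007,0.17,0],[0,0,-0.006]],[[0.011,0.25,0],[0,0,-0.008]],[[0.014,0.33,0],[0,0,-0.011]],[[0.018,0.41,0],[0,0,-0.014]],[[0.021,0.49,0],[0,0,-0.016]],[[0.025,0.57,0],[0,0,-0.018]],[[0.03,0.64,0],[0,0,-0.022]],[[0.03,0.67,0],[0,0,-0.023]]]';  python3 -m handwheel '[[[0,0,0],[0,0,0]],[[0,0,0],[0,0,0]],[[0,0,0.03],[0,0,0]],[[0,0,0.06],[0,0,0]],[[0,0,0.09],[0,0,0]],[[0,0,0.11],[0,0,0]],[[0,0,0.11],[0,0,0]],[[0,0,0.11],[0,0,0]]]';python3 go.py .5394 -.3486 .055 2.27; python3 - <<'E'
from m import *
z=observe()['position'][2]
im,d,cp=snap('wrist'); W=world(cp,d); b=z-.009
print('tray front edge',rectz(W,d,(50,590,40,200),b+.025,b+.04),'handle',rectz(W,d,(250,390,40,300),b+.068,b+.09))
print('box edge',rectz(W,d,(0,640,0,300),.046,.058)); cv2.imwrite('pics/w7.png',im[:,:,::-1])
im,d,cp=snap('top'); W=world(cp,d)
print('tray top',rectz(W,d,(380,550,190,320),b+.025,b+.045))
E
```

```text
time_s: 37.95
position: [0.541, -0.3475, 0.1539]
tool_rot: [[0.999, 0.042, -0.001], [0.042, -0.999, 0.0], [-0.001, -0.0, -1.0]]
ft_force: [-0.2, 1.2, -4.0]
grip_width: 0.0148
gripper_force: 78.7
time_s: 38.75
position: [0.5419, -0.3446, 0.1007]
tool_rot: [[0.999, 0.044, 0.001], [0.044, -0.999, -0.0], [0.001, 0.0, -1.0]]
ft_force: [0.4, -0.6, -3.5]
grip_width: 0.0151
gripper_force: 78.6
([-0.0054, 0.0078, 0.0915], [0.0001, -0.0002, 0.0012])
tray front edge (array([ 0.6273, -0.3314]), array([0.0401, 0.2352]), 11.35, np.int64(10341), np.float64(0.1251)) handle (array([ 0.58  , -0.3428]), array([0.0321, 0.0161]), 2.51, np.int64(4013), np.float64(0.1691))Traceback (most recent call last):
  File "<stdin>", line 5, in <module>
  File "m.py", line 6, in rectz
    n,l,s,c=cv2.connectedComponentsWithStats(m.astype(np.uint8)); k=1+np.argmax(s[1:,4]); m=l==k
                                                                      ~~~~~~~~~^^^^^^^^^
    return _wrapfunc(a, 'argmax', axis=axis, out=out, **kwds)
    return bound(*args, **kwds)
ValueError: attempt to get argmax of an empty sequence
```

```bash
python3 -m handwheel '[[[-0.005,0.008,0.01],[0,0,0.001]],[[-0.005,0.008,0.03],[0,0,0.001]],[[-0.005,0.008,0.05],[0,0,0.001]],[[-0.005,0.008,0.05],[0,0,0.001]],[[-0.005,0.008,0.05],[0,0,0.001]],[[-0.005,0.008,0.05],[0,0,0.001]]]';python3 go.py .5394 -.3486 .055 2.27; python3 - <<'E'
from m import *
z=observe()['position'][2]
b=z-.009
im,d,cp=snap('top'); W=world(cp,d)
m=(abs(W[...,0]-.54)<.14)&(abs(W[...,1]+.35)<.16)
print('tray top',rectz(W,d,(380,550,190,320),b+.022,b+.042,m),b)
im,d,cp=snap('wrist'); W=world(cp,d); m=(abs(W[...,0]-.54)<.14)&(abs(W[...,1]+.35)<.16)
print('tray wrist edge',rectz(W,d,(0,640,0,400),b+.024,b+.04,m&(W[...,0]>.61)))
E
```

```text
time_s: 39.4
position: [0.5394, -0.3492, 0.0754]
tool_rot: [[0.999, 0.04, 0.0], [0.04, -0.999, -0.0], [0.0, 0.0, -1.0]]
ft_force: [0.2, -0.1, -4.2]
grip_width: 0.0149
gripper_force: 78.6
([0.0, -0.0013, 0.0408], [0.0001, -0.0001, 0.0])
tray top (array([ 0.5371, -0.3097]), array([0.1802, 0.1716]), 2.12, np.int64(677), np.float64(0.0987)) 0.06641066478563926
tray wrist edge (array([ 0.6173, -0.3459]), array([0.0239, 0.248 ]), 2.2, np.int64(10921), np.float64(0.0999))
```

```bash
python3 -m handwheel '[[[0,-0.001,0.01],[0,0,0]],[[0,-0.001,0.02],[0,0,0]],[[0,-0.001,0.026],[0,0,0]],[[0,-0.001,0.032],[0,0,0]],[[0,-0.001,0.037],[0,0,0]],[[0,-0.001,0.041],[0,0,0]],[[0,-0.001,0.042],[0,0,0]],[[0,-0.001,0.042],[0,0,0]],[[0,-0.001,0.042],[0,0,0]]]';python3 go.py .5394 -.3486 .055 2.27
```

```text
time_s: 40.4
position: [0.5392, -0.3487, 0.0551]
tool_rot: [[0.999, 0.04, 0.0], [0.04, -0.999, -0.001], [0.0, 0.001, -1.0]]
ft_force: [-3.6, 4.3, 6.0]
grip_width: 0.0149
gripper_force: 80.0
([0.0005, -0.0002, 0.0002], [0.0002, -0.0001, 0.0])
```

Seated with light contact. Release, rise and verify.

```bash
python3 -m handwheel '[[[0,0,0],[0,0,0]],[[0,0,0],[0,0,0]],[[0,0,0],[0,0,0]],[[0,0,0],[0,0,0]],[[0,0,0],[0,0,0]],[[0,0,0],[0,0,0]],[[0,0,0],[0,0,0]]]' 0.7; python3 -m handwheel '[[[0,0,-0.04],[0,0,0]],[[0,0,-0.08],[0,0,0]],[[0,0,-0.16],[0,0,0]],[[0,0,-0.24],[0,0,0]],[[0,0,-0.32],[0,0,0]],[[0,0,-0.4],[0,0,0]],[[0,0,-0.44],[0,0,0]],[[0,0,-0.44],[0,0,0]],[[0,0,-0.44],[0,0,0]]]'; python3 - <<'E'
from m import *
im,d,cp=snap('wrist'); W=world(cp,d)
print('rim',rectz(W,d,(100,540,40,330),.072,.092),'handle',rectz(W,d,(250,390,40,330),.117,.13))
cv2.imwrite('pics/w8.png',im[:,:,::-1])
im,d,cp=snap('top'); W=world(cp,d)
for n,r in dict(cutter=(278,303,314,350),torch=(335,357,318,338),match=(370,392,160,190),bell=(403,435,166,198),ash=(186,234,148,195)).items(): print(n,rectz(W,d,r,.005,.1))
cv2.imwrite('pics/top2.png',im[:,:,::-1])
E
```

```text
time_s: 41.1
position: [0.5392, -0.3487, 0.0541]
tool_rot: [[0.999, 0.04, 0.0], [0.04, -0.999, -0.0], [0.0, 0.0, -1.0]]
ft_force: [0.6, 0.6, -1.2]
grip_width: 0.0598
gripper_force: 0.0
time_s: 42.0
position: [0.539, -0.3485, 0.2732]
tool_rot: [[0.999, 0.04, -0.001], [0.04, -0.999, 0.001], [-0.001, -0.001, -1.0]]
ft_force: [0.5, -0.3, -0.4]
grip_width: 0.0597
gripper_force: 0.0
rim (array([ 0.5395, -0.3484]), array([0.1791, 0.2464]), 2.24, np.int64(5276), np.float64(0.0791)) handle (array([ 0.5396, -0.3486]), array([0.1069, 0.0156]), 1.8, np.int64(1725), np.float64(0.1238))
cutter (array([0.3921, 0.032 ]), array([0.0313, 0.0299]), 66.34, np.int64(116), np.float64(0.0102))
torch (array([ 0.3824, -0.0887]), array([0.0306, 0.0303]), 44.08, np.int64(188), np.float64(0.0564))
match (array([ 0.7397, -0.1882]), array([0.0359, 0.054 ]), 87.11, np.int64(355), np.float64(0.0154))
bell (array([ 0.7228, -0.2793]), array([0.0633, 0.062 ]), 88.5, np.int64(504), np.float64(0.0221))
ash (array([0.7525, 0.2192]), array([0.0977, 0.0971]), 42.11, np.int64(1232), np.float64(0.0178))
```

View pics/top2.png

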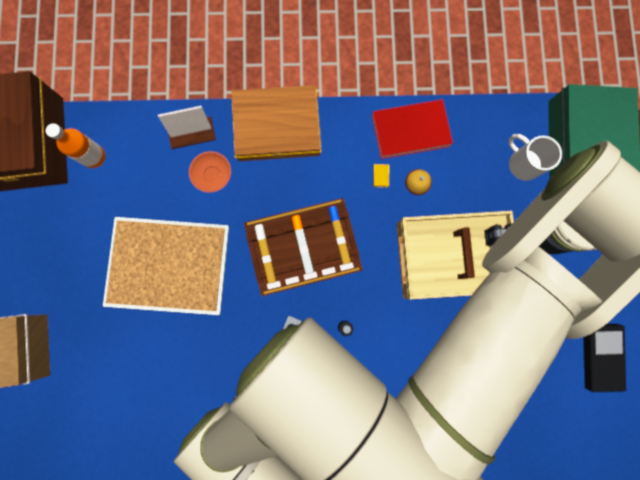

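The picture shows the tubes in grooves at (262,255), (302,245) and (340,237), the tray nested at (460,255), and the bystanders in place.

```bash
sed "s/'wrist'/'top'/;s/sum()>300/sum()>60/;s/>.0415/>.0385/;s/<.0475/<.05/" chk.py > chkt.py; python3 chkt.py; python3 -c "
from h import *; print(close_job())"
```

```text
rack -0.088 425 x [-0.0671  0.067 ] mid -0.0001 y -0.0867 ang 0.06 world [ 0.5931 -0.0817] z 0.0426
rack 0 437 x [-0.0673  0.0675] mid 0.0001 y 0.0009 ang -0.12 world [0.5737 0.0037] z 0.0426
rack 0.088 429 x [-0.0669  0.0678] mid 0.0005 y 0.0887 ang 0.03 world [0.5544 0.0894] z 0.0426
the job is handed in; nothing more can be done
None
```

The job is handed in: all three tubes (white, orange and blue caps) lie centred in rack grooves +88, 0 and −88 mm, the tray is nested back on the stock box within about 1 mm, and no bystander was moved (in the last picture the arm half hid the cutter).

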